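Put the swapped nail-art pots back on their own sets and lid them

ROBOT

A 6-joint arm with a two-finger parallel gripper is mounted at the origin on the work surface. World frame = base frame: x ahead of the robot, y to its left, z up, the work surface at z = 0. Lengths are in m, angles in rad, forces in N, time in s.
With the tool pointing down it reaches from about 0.25 to 0.775 m from the base axis. Payload 8.9 kg.
Tool frame: the origin (TCP) lies at the very end of the fingers, on their centre line; the grasp point (between the pads) lies 19 mm behind it (r.hold_point_z is the distance from the TCP to the grasp point, in m); z points along the fingers, y is the line along which they close (so a half turn about z gives the same grasp; the last joint's range is limited). The gripper opens to 85 mm and grips with 20 to 120 N. Pads are 22 mm wide; open, the fingers measure 114 mm over their backs; the gripper's body (76 mm by 85 mm) begins 54 mm behind the grasp point. The pads swing forward as they close: fully open they stand 13 mm farther back than shut.
Start: joints at [-1.396, 0.291, -0.153, 1.127, 0, 1.431], TCP at [0.162, -0.499, 0.231] pointing down, gripper open.
Joint ranges: [-2.52, 2.52], [-0.91, 1.74], [-1.3, 1.37], [-1.96, 2.02], [-1.52, 1.47], [-3.14, 3.14]. Speed limits (rad/s): [2.22, 2.22, 2.79, 3.14, 3.14, 3.14].

INTERFACE

Orientations are given as [roll, pitch, yaw] about the fixed x, y, z axes, in that order (R = Rz(yaw) Ry(pitch) Rx(roll)).
In Python, from bench import r gives the robot as it stands.
- The arm moves only by the tool move_arm, never from a script. Its argument "steps" is a list of rows, each an object of numbers: "claw": the opening, from 0 (shut) to 1 (fully open); "x", "y", "z": the shift along the world's x, y, z in mm; "wx", "wy", "wz": the turn, a rotation vector about the world's x, y, z in rad. In form: [{"claw": .., "x": .., "y": .., "z": .., "wx": .., "wy": .., "wz": ..}, ...]. A call has 1 to 10 rows; each row is the pose to reach, as a shift and turn from the pose commanded when the call began; what a row does not reach only later rows make up. A row lasts 1/12 s, in which the tool goes at most 41.7 mm and 7.16 degrees, less where a joint would pass 70% of its speed; a pose out of reach is approached as far as the arm can. A call with a gripper value outside its range is refused whole. The fingers move at their own pace and stop on an object; "force" is the grip in N (left out, the last holds). Time passes only in rows, so rows that repeat a pose let the fingers close. It gives the time, the measured TCP pose, the force, the opening and the grip force at its end, in the units of the state.
- r.state(): the state, without advancing time (a new reading comes with each control period).
- r.get_image(name): name is "scene" or "top" or "wrist"; returns the picture (384x512x3 uint8, red, green, blue); there is no depth.
- r.camera_info(name): a dict with "intrinsics" (3x3 intrinsics, pixels), "rvec" (rotation vector, rad) and "tvec" (3), from world to camera coordinates, as OpenCV has them. Camera axes: x right, y down, z forward; pixel columns grow to the right and rows downward; lengths in m; the calibration is good to about 2 mm. A picture is of the moment at which its call begins: read the wrist's pose just before it. camera_info takes no time and is no camera call; for the wrist camera it gives the pose at the moment of the call.
- r.sign_off(): hands the job in; it is judged then, once.
Trained networks look in the newest picture that a camera, given by its name, has taken for a name from the list of things; names that differ only in an ending like _2 or _b are one class to them, and where a whole thing is asked for, a point or a joint stands for the part that bears it (a point fixed in the world has none). Each returns a list of dicts, best first, with "p" (0 to 1); they miss things now and then, are a little off and sometimes report something else, mostly with a low value. They report only what shows in the picture. A call takes as long as a camera call. They do not tell look-alikes from the thing itself.
- r.spot_in(name, camera): "position" ([row, column] in pixels, amid what is visible of it).
The state is a dict: "time_s": time; "q": joint angles; "qd": joint speeds; "effort": joint torques, N m; "tcp_pos": TCP position; "tcp_rot": TCP orientation; "ft_force": force on the tool from outside, world axes, zero at the start; "ft_torque": the same for the moment, N m; "width": finger opening in m; "finger_force": force on a finger pad.
Only numpy, scipy, OpenCV 4.12 (cv2) and the standard library are available. Lean on these libraries where they do the work, as an engineer would, in place of code of your own. Each camera call takes 0.05 s, during which the arm holds its last target. There are 200 camera calls.

TASK

The two sets of stacking nail-art pots were put back together wrongly after washing: the green middle pot sits on the pink base pot and the pink one on the green base pot. Swap the two middle pots, using the bare marble palette or another free spot, so that each sits fully down in the base pot of its own colour, and close each stack with the lid of its own colour, seated flat. Leave the base pots where they stand, and do not knock over or shove aside the polish bottles.

Things in the scene. Friction and masses are not known exactly. Their poses are not given: they have to be found in the camera images.
- pink_base: pink base pot, the largest: 76 mm wide up to 26 mm, then a shoulder to a neck 55 mm wide; rim 42 mm above its underside, open mouth 47 mm wide. Loose, 0.25 kg, upright on the table. Origin: centre of its underside, z up. At the start the dark green middle pot sits in its mouth; the pink shoulder shows round it from above.
- pink_pot: pink middle pot: round, open, body 52 mm wide, 28 mm high, above a 7 mm tapered foot (34 to 43 mm wide) that drops loosely into a base pot's mouth, the body resting on its rim. 35 mm high in all, mouth 46 mm wide, 60 g. Origin: centre of the foot's underside, z up; seated, 35 mm above the base pot's origin. At the start on the dark green base pot.
- pink_lid: pink lid: disc 52 mm wide, 5 mm thick, over a 6 mm tapered plug (32 to 41 mm wide), with a gold upright knob 16 mm wide, 23 mm high on top; 34 mm high in all, 40 g. Origin: centre of the plug's underside, z up (disc top at 11 mm). Lies on the table on its plug, knob up. Seated in a middle pot, its origin is 29 mm above that pot's origin.
- green_base: dark green base pot, the largest: 76 mm wide up to 26 mm, then a shoulder to a neck 55 mm wide; rim 42 mm above its underside, open mouth 47 mm wide. Loose, 0.25 kg, upright on the table. Origin: centre of its underside, z up. At the start the pink middle pot sits in its mouth; the dark green shoulder shows round it from above.
- green_pot: dark green middle pot: round, open, body 52 mm wide, 28 mm high, above a 7 mm tapered foot (34 to 43 mm wide) that drops loosely into a base pot's mouth, the body resting on its rim. 35 mm high in all, mouth 46 mm wide, 60 g. Origin: centre of the foot's underside, z up; seated, 35 mm above the base pot's origin. At the start on the pink base pot.
- green_lid: dark green lid: disc 52 mm wide, 5 mm thick, over a 6 mm tapered plug (32 to 41 mm wide), with a gold upright knob 16 mm wide, 23 mm high on top; 34 mm high in all, 40 g. Origin: centre of the plug's underside, z up (disc top at 11 mm). Lies on the table on its plug, knob up. Seated in a middle pot, its origin is 29 mm above that pot's origin.
- palette: white marble mixing palette with a thin gold edge, a slab 105 x 85 x 8 mm lying fixed on the table, bare at the start: a free place to set a pot down for a while. Origin: centre of its underside; x along the 105 mm side.
- red_bottle: red nail-polish bottle with a tapered gold cap, standing loose and upright, 32 mm wide, 80 mm high, about 60 g. Origin: centre of its underside, z up. Not part of the job: leave it standing where it is.
- black_bottle: black nail-polish bottle with a tapered gold cap, standing loose and upright, 32 mm wide, 80 mm high, about 60 g. Origin: centre of its underside, z up. Not part of the job: leave it standing where it is.
- lilac_bottle: lilac nail-polish bottle with a tapered gold cap, standing loose and upright, 32 mm wide, 80 mm high, about 60 g. Origin: centre of its underside, z up. Not part of the job: leave it standing where it is.
Things that resemble listed ones, but are neither listed nor needed, are in the scene too. What is shaped like the pink_base but blue, orange or purple is not meant.

How it is judged:
By the outcome, as a careful person would: the job done as asked, in the order asked, and still so for the second after the job is handed in, with the robot touching nothing.
It also fails if it takes over 128 s, if anything falls off the work surface, if the arm or the gripper's body presses on something with over 40 N, if the wrist force passes 120 N, or if a joint passes its speed limit or range.

## Working session

There is one attempt and no reset: what is moved stays moved. The work goes in short steps, Python scripts to look and compute and a tool call to move; the robot and the scene stay as the last step left them, time stands still between calls to the robot, and variables do not carry over. Pictures are saved under pics/ and viewed, at most 14 in all, crops included, and the job is handed in when it is done.

Besides the shell and the picture viewer there is one more tool, called after "Emit:" in YAML: its name, and indented under it one key for each argument. move_arm: Moves the arm, as the interface text tells. Its arguments: {"type":"object","properties":{"steps":{"type":"array","items":{"type":"object","properties":{"claw":{"type":"number"},"x":{"type":"number"},"y":{"type":"number"},"z":{"type":"number"},"wx":{"type":"number"},"wy":{"type":"number"},"wz":{"type":"number"}}}},"force":{"type":"number"}},"required":["steps"]}

```bash
mkdir -p pics; ls; python3 - <<'E'
from bench import r
import cv2,numpy as np
for n in ["scene","top"]:
    im=r.get_image(n); cv2.imwrite(f"pics/{n}0.png",im[:,:,::-1])
    ci=r.camera_info(n); R=cv2.Rodrigues(np.array(ci["rvec"]))[0]
    print(n,np.round(ci["intrinsics"],1).tolist(),(-R.T@np.array(ci["tvec"]).ravel()).round(3), R[2].round(3))
for k in ["pink_base","pink_pot","pink_lid","green_base","green_pot","green_lid","palette","red_bottle","black_bottle","lilac_bottle"]:
    print(k,[(np.round(d["position"]).tolist(),round(d["p"],2)) for d in r.spot_in(k,"top")][:4])
print(r.state()["tcp_pos"],r.state()["tcp_rot"],r.state()["width"],r.state()["time_s"])
E
```

```text
pics
scene [[352.7, 0.0, 254.0], [0.0, 352.7, 188.1], [0.0, 0.0, 1.0]] [0.877 0.536 0.636] [-0.483 -0.523 -0.702]
top [[435.0, 0.0, 247.9], [0.0, 435.0, 189.8], [0.0, 0.0, 1.0]] [0.365 0.07  1.355] [ 0.073  0.001 -0.997]
pink_base [([154.0, 136.0], 0.96), ([228.0, 126.0], 0.93), ([202.0, 189.0], 0.79), ([259.0, 148.0], 0.78)]
pink_pot [([138.0, 180.0], 0.69)]
pink_lid [([135.0, 291.0], 0.53)]
green_base [([144.0, 186.0], 0.51)]
green_pot [([193.0, 182.0], 0.55)]
green_lid [([139.0, 239.0], 0.5), ([143.0, 186.0], 0.49), ([190.0, 236.0], 0.19)]
palette [([195.0, 306.0], 0.61)]
red_bottle [([189.0, 233.0], 0.5)]
black_bottle [([185.0, 354.0], 0.61)]
lilac_bottle [([130.0, 349.0], 0.6)]
[ 0.16203962 -0.49937637  0.23131635] [3.14155656e+00 1.52381152e-05 3.13788454e-01] 0.0851799633601445 0.6
```

View pics/top0.png

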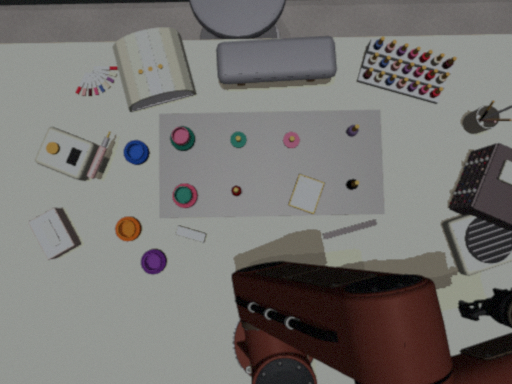

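View pics/scene0.png

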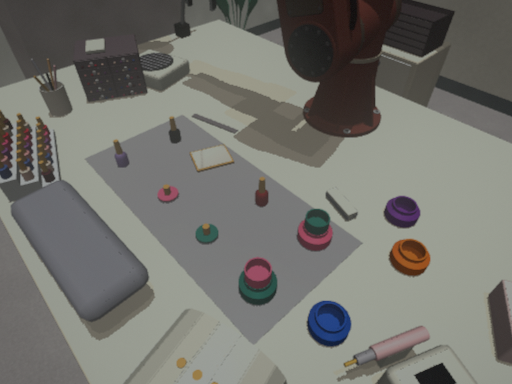

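The top view shows the pink pot on the green base at (row 138, col 182) and the green pot on the pink base at (195, 185). The green lid is at (139, 238), the pink lid at (139, 291) and the palette at (193, 306). The bottles are at (190, 236), (184, 352) and (130, 352).

```bash
cat > h.py <<'E'
from bench import r
import cv2,numpy as np
def ray(ci,row,col,z):
    K=np.array(ci["intrinsics"]);R=cv2.Rodrigues(np.array(ci["rvec"]))[0];t=np.array(ci["tvec"]).ravel()
    c=-R.T@t; d=R.T@np.linalg.solve(K,[col,row,1]); return (c+d*(z-c[2])/d[2])[:2]
def proj(ci,p):
    return cv2.projectPoints(np.array([p],float),np.array(ci["rvec"]),np.array(ci["tvec"]),np.array(ci["intrinsics"]),None)[0].ravel()
def masks(im):
    h=cv2.cvtColor(im,cv2.COLOR_RGB2HSV); H,S,V=cv2.split(h)
    return {"pink":((H>160)|(H<3))&(S>100)&(V>60),"green":(H>65)&(H<95)&(S>100)&(V>25)}
def blobs(m,amin=40):
    n,l,s,c=cv2.connectedComponentsWithStats(m.astype(np.uint8))
    return [(c[i][::-1].round(1).tolist(),s[i].tolist()) for i in range(1,n) if s[i][4]>=amin]
E
python3 - <<'E'
from h import *
for n in ["scene","top"]:
    im=cv2.imread(f"pics/{n}0.png")[:,:,::-1].copy(); ci=r.camera_info(n)
    for c,m in masks(im).items():
        for b in blobs(m):
            print(n,c,b, [ray(ci,*b[0],z).round(4).tolist() for z in (.01,.026,.07)])
ci=r.camera_info("top")
for k,rc,z in [("palette",(193.5,306.5),.008),("red",(190,236.5),.08),("black",(184,352),.08),("lilac",(130,352),.08)]: print(k,ray(ci,*rc,z).round(3))
E
```

```text
scene pink ([138.6, 5.5], [2, 132, 7, 13, 53]) [[0.8442, -0.5798], [0.845, -0.5512], [0.8473, -0.4728]]
scene pink ([194.3, 167.6], [158, 187, 20, 14, 174]) [[0.6193, -0.0602], [0.6258, -0.045], [0.644, -0.0031]]
scene pink ([194.0, 261.3], [256, 191, 11, 7, 40]) [[0.4475, 0.0967], [0.4585, 0.1079], [0.4886, 0.1387]]
scene pink ([237.9, 314.2], [298, 221, 34, 29, 464]) [[0.4551, 0.2745], [0.4659, 0.2812], [0.4955, 0.2995]]
scene pink ([272.8, 258.2], [245, 258, 26, 30, 556]) [[0.6066, 0.255], [0.6135, 0.2622], [0.6325, 0.2819]]
scene green ([221.7, 316.8], [307, 217, 21, 10, 136]) [[0.415, 0.2482], [0.4268, 0.2555], [0.4593, 0.2757]]
scene green ([234.0, 206.7], [196, 225, 22, 17, 199]) [[0.6232, 0.1047], [0.6297, 0.1158], [0.6476, 0.146]]
scene green ([288.7, 257.9], [239, 272, 38, 27, 370]) [[0.6314, 0.2807], [0.6377, 0.2872], [0.655, 0.3051]]
top pink ([135.5, 180.3], [172, 128, 17, 17, 217]) [[0.6371, 0.2799], [0.6338, 0.2774], [0.6249, 0.2705]]
top pink ([140.0, 290.9], [284, 133, 15, 15, 122]) [[0.616, -0.0657], [0.6131, -0.0641], [0.6048, -0.0597]]
top pink ([196.7, 188.1], [173, 184, 24, 24, 186]) [[0.4448, 0.2572], [0.4438, 0.255], [0.4412, 0.2488]]
top green ([142.0, 185.8], [171, 128, 24, 22, 151]) [[0.6162, 0.2628], [0.6132, 0.2605], [0.6049, 0.2542]]
top green ([139.5, 238.0], [231, 132, 15, 16, 153]) [[0.6209, 0.0995], [0.6178, 0.0992], [0.6094, 0.0982]]
top green ([194.6, 182.8], [175, 187, 17, 16, 209]) [[0.4516, 0.2736], [0.4506, 0.2711], [0.4477, 0.2645]]
palette [ 0.448 -0.11 ]
red [0.458 0.105]
black [ 0.469 -0.235]
lilac [ 0.629 -0.241]
```

Emit:
move_arm:
  steps:
    - {"x": 150,"y": 250,"wz": 0.42}
    - {"x": 150,"y": 250,"wz": 0.42}
    - {"x": 150,"y": 250,"wz": 0.42}
    - {"x": 150,"y": 250,"wz": 0.42}
    - {"x": 150,"y": 250,"wz": 0.42}
    - {"x": 150,"y": 250,"wz": 0.42}
    - {"x": 150,"y": 250,"wz": 0.42}
    - {"x": 150,"y": 250,"wz": 0.42}

```text
invalid input at $.steps[0]: expected keys claw, x, y, z, wx, wy, wz
```

Emit:
move_arm:
  steps:
    - {"x": 150,"y": 250,"wz": 0.42}
    - {"x": 150,"y": 250,"wz": 0.42}
    - {"x": 150,"y": 250,"wz": 0.42}
    - {"x": 150,"y": 250,"wz": 0.42}
    - {"x": 150,"y": 250,"wz": 0.42}
    - {"x": 150,"y": 250,"wz": 0.42}
    - {"x": 150,"y": 250,"wz": 0.42}
    - {"x": 150,"y": 250,"wz": 0.42}

```text
invalid input at $.steps[0]: expected keys claw, x, y, z, wx, wy, wz
```

Emit:
move_arm:
  steps:
    - {"x": 150,"y": 250,"wz": 0.417}
    - {"x": 150,"y": 250,"wz": 0.417}
    - {"x": 150,"y": 250,"wz": 0.417}
    - {"x": 150,"y": 250,"wz": 0.417}
    - {"x": 150,"y": 250,"wz": 0.417}
    - {"x": 150,"y": 250,"wz": 0.417}
    - {"x": 150,"y": 250,"wz": 0.417}
    - {"x": 150,"y": 250,"wz": 0.417}
    - {"x": 150,"y": 250,"wz": 0.417}

```text
invalid input at $.steps[0]: expected keys claw, x, y, z, wx, wy, wz
```

All keys are required in each row.

Emit:
move_arm:
  steps:
    - {"claw": 1,"x": 40,"y": 60,"z": 0,"wx": 0,"wy": 0,"wz": 0.1}
    - {"claw": 1,"x": 150,"y": 250,"z": 0,"wx": 0,"wy": 0,"wz": 0.42}
    - {"claw": 1,"x": 150,"y": 250,"z": 0,"wx": 0,"wy": 0,"wz": 0.42}
    - {"claw": 1,"x": 150,"y": 250,"z": 0,"wx": 0,"wy": 0,"wz": 0.42}
    - {"claw": 1,"x": 150,"y": 250,"z": 0,"wx": 0,"wy": 0,"wz": 0.42}
    - {"claw": 1,"x": 150,"y": 250,"z": 0,"wx": 0,"wy": 0,"wz": 0.42}
    - {"claw": 1,"x": 150,"y": 250,"z": 0,"wx": 0,"wy": 0,"wz": 0.42}
    - {"claw": 1,"x": 150,"y": 250,"z": 0,"wx": 0,"wy": 0,"wz": 0.42}
    - {"claw": 1,"x": 150,"y": 250,"z": 0,"wx": 0,"wy": 0,"wz": 0.42}

```text
time_s: 1.35
tcp_pos: [0.3131, -0.2476, 0.2316]
tcp_rot: [3.141, 0.0, 0.739]
ft_force: [-0.6, -0.8, -0.1]
width: 0.0854
finger_force: 0.0
```

Emit:
move_arm:
  steps:
    - {"claw": 1,"x": 150,"y": 250,"z": 0,"wx": 0,"wy": 0,"wz": 0.42}
    - {"claw": 1,"x": 150,"y": 250,"z": 0,"wx": 0,"wy": 0,"wz": 0.42}
    - {"claw": 1,"x": 150,"y": 250,"z": 0,"wx": 0,"wy": 0,"wz": 0.42}
    - {"claw": 1,"x": 150,"y": 250,"z": 0,"wx": 0,"wy": 0,"wz": 0.42}
    - {"claw": 1,"x": 150,"y": 250,"z": 0,"wx": 0,"wy": 0,"wz": 0.42}
    - {"claw": 1,"x": 150,"y": 250,"z": 0,"wx": 0,"wy": 0,"wz": 0.42}
    - {"claw": 1,"x": 150,"y": 250,"z": 0,"wx": 0,"wy": 0,"wz": 0.42}
    - {"claw": 1,"x": 150,"y": 250,"z": 0,"wx": 0,"wy": 0,"wz": 0.42}

```text
time_s: 2.02
tcp_pos: [0.4652, 0.0046, 0.2312]
tcp_rot: [3.14, -0.002, 1.158]
ft_force: [-2.1, -0.7, -1.3]
width: 0.0852
finger_force: 0.0
```

Emit:
move_arm:
  steps:
    - {"claw": 1,"x": 120,"y": 250,"z": 0,"wx": 0,"wy": 0,"wz": 0.417}
    - {"claw": 1,"x": 120,"y": 250,"z": 0,"wx": 0,"wy": 0,"wz": 0.417}
    - {"claw": 1,"x": 120,"y": 250,"z": 0,"wx": 0,"wy": 0,"wz": 0.417}
    - {"claw": 1,"x": 120,"y": 250,"z": 0,"wx": 0,"wy": 0,"wz": 0.417}
    - {"claw": 1,"x": 120,"y": 250,"z": 0,"wx": 0,"wy": 0,"wz": 0.417}
    - {"claw": 1,"x": 120,"y": 250,"z": 0,"wx": 0,"wy": 0,"wz": 0.417}
    - {"claw": 1,"x": 120,"y": 250,"z": 0,"wx": 0,"wy": 0,"wz": 0.417}
    - {"claw": 1,"x": 120,"y": 250,"z": 0,"wx": 0,"wy": 0,"wz": 0.417}
    - {"claw": 1,"x": 120,"y": 250,"z": 0,"wx": 0,"wy": 0,"wz": 0.417}

```text
time_s: 2.77
tcp_pos: [0.583, 0.2503, 0.2302]
tcp_rot: [-3.141, 0.001, 1.571]
ft_force: [0.4, -0.5, 0.3]
width: 0.0855
finger_force: 0.0
```

```bash
python3 - <<'E'
from h import *
s=r.state();print(s["time_s"],s["tcp_pos"],s["tcp_rot"],s["q"])
ci=r.camera_info("wrist");im=r.get_image("wrist");cv2.imwrite("pics/w1.png",im[:,:,::-1])
np.save("w1.npy",ci,allow_pickle=True)
R=cv2.Rodrigues(np.array(ci["rvec"]))[0];print(-R.T@np.array(ci["tvec"]).ravel(),R[2])
for c,m in masks(im).items():
    for b in blobs(m,150): print(c,b,[ray(ci,*b[0],z).round(4).tolist() for z in (.01,.026,.07)])
print(proj(ci,[.622,.27,.07]),proj(ci,[.448,.264,.07]))
E
```

```text
2.7667 [0.58296583 0.25034682 0.23020481] [-3.14075775e+00  6.76608569e-04  1.57119018e+00] [ 2.90675234e-01  5.05800829e-01  1.70752095e-01  1.23674123e+00
 -4.09332866e-04  1.86107819e+00]
[0.58341341 0.31654672 0.37364981] [-7.09167210e-04 -2.63282208e-01 -9.64718599e-01]
pink ([142.2, 144.0], [95, 112, 76, 75, 2151]) [[0.4597, 0.2726], [0.4651, 0.2745], [0.4801, 0.2799]]
pink ([148.7, 310.4], [281, 120, 60, 59, 2764]) [[0.6344, 0.2657], [0.6322, 0.2679], [0.626, 0.2741]]
pink ([286.2, 162.8], [153, 269, 18, 37, 314]) [[0.4665, 0.1037], [0.4717, 0.113], [0.4858, 0.1388]]
green ([131.2, 295.2], [268, 106, 75, 74, 1500]) [[0.6179, 0.2839], [0.6164, 0.2853], [0.6122, 0.2893]]
green ([154.5, 113.5], [81, 126, 67, 59, 3040]) [[0.4262, 0.2597], [0.4331, 0.2622], [0.4521, 0.269]]
green ([286.8, 293.7], [273, 270, 43, 39, 1043]) [[0.6206, 0.1028], [0.619, 0.1122], [0.6145, 0.1381]]
[305.7186337 153.3085203] [109.47418329 160.15375648]
```

View pics/w1.png

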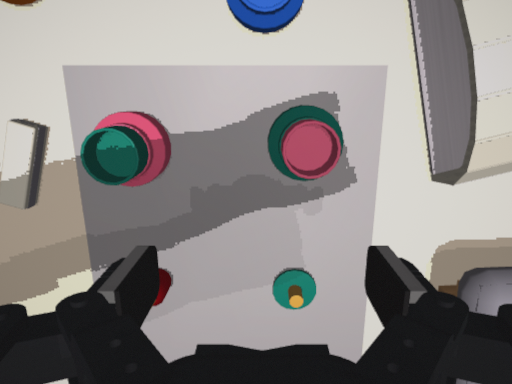

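The wrist view shows both stacks with good calibration: the green pot at (col 114, row 155), the pink pot at (col 310, row 149) and the green lid at (col 294, row 288). Next I fit silhouettes for precise positions.

```bash
cat >> h.py <<'E'
from scipy.optimize import minimize
def sil(ci,xy,circ,sh):
    a=np.linspace(0,2*np.pi,60); P=np.concatenate([np.c_[x+rr*np.cos(a),y+rr*np.sin(a),0*a+z] for (x,y),cs in zip(xy,circ) for rr,z in cs])
    p=cv2.projectPoints(P,np.array(ci["rvec"]),np.array(ci["tvec"]),np.array(ci["intrinsics"]),None)[0]
    m=np.zeros((sh[0]*1,sh[1]*1),np.uint8); cv2.fillConvexPoly(m,np.round(cv2.convexHull(p.astype(np.float32))*16).astype(np.int32),1,cv2.LINE_8,4); return m
def hullmask(m):
    n,l,s,c=cv2.connectedComponentsWithStats(cv2.morphologyEx(m.astype(np.uint8),cv2.MORPH_CLOSE,np.ones((3,3))))
    i=1+np.argmax(s[1:,4]); o=np.zeros(m.shape,np.uint8); pts=np.argwhere(l==i)[:,::-1].astype(np.int32)
    cv2.fillConvexPoly(o,cv2.convexHull(pts),1); return o
def fit(ci,m,guess,circ,fixed=None,fc=None,win=60):
    """xy of a thing whose coloured mask m lies near guess; fixed = xy of another thing in the same hull"""
    u,v=proj(ci,[*guess,circ[-1][1]]); mm=np.zeros_like(m); a,b=max(0,int(v-win)),max(0,int(u-win))
    mm[a:int(v+win),b:int(u+win)]=m[a:int(v+win),b:int(u+win)]; h=hullmask(mm)
    def f(x):
        s=sil(ci,[x]+([fixed] if fixed is not None else []),[circ]+([fc] if fc else []),m.shape); return 1-(s&h).sum()/max(1,(s|h).sum())
    g=np.array(guess); q=minimize(f,g,method="Nelder-Mead",options=dict(initial_simplex=[g,g+[.012,0],g+[0,.012]],xatol=1e-4,fatol=1e-5))
    return q.x,1-q.fun
def pot(z0): return [(.026,z0+.007),(.026,z0+.035)]
BASE=[(.038,0.0),(.038,.026)]
def lid(z0): return [(.026,z0+.006),(.026,z0+.011)]
E
python3 - <<'E'
from h import *
im=cv2.imread("pics/w1.png")[:,:,::-1].copy(); ci=np.load("w1.npy",allow_pickle=True).item(); M=masks(im)
p,i=fit(ci,M["pink"],[.624,.272],pot(.035)); g,j=fit(ci,M["green"],[.45,.266],pot(.035))
print("pink_pot",p,i,"green_pot",g,j)
U=M["pink"]|M["green"]
print("green_base",fit(ci,U,[.624,.272],BASE,p,pot(.035)),"pink_base",fit(ci,U,[.45,.266],BASE,g,pot(.035)))
print("green_lid",fit(ci,M["green"],[.62,.1],lid(0),win=40))
im=cv2.imread("pics/top0.png")[:,:,::-1].copy(); ci=r.camera_info("top"); M=masks(im)
for k,c,g0,cc in [("pink_pot","pink",[.624,.272],pot(.035)),("green_pot","green",[.45,.266],pot(.035)),("green_lid","green",[.62,.1],lid(0)),("pink_lid","pink",[.616,-.066],lid(0))]: print("top",k,fit(ci,M[c],g0,cc,win=18))
im=cv2.imread("pics/scene0.png")[:,:,::-1].copy(); ci=r.camera_info("scene"); M=masks(im)
for k,c,g0,cc in [("pink_pot","pink",[.624,.272],pot(.035)),("pink_lid","pink",[.616,-.066],lid(0)),("green_lid","green",[.62,.1],lid(0))]: print("scene",k,fit(ci,M[c],g0,cc,win=22))
E
```

```text
pink_pot [0.62661077 0.27254187] 0.95 green_pot [0.44890802 0.266807  ] 0.9257040143798682
green_base (array([0.62729355, 0.27195502]), np.float64(0.9500746746319607)) pink_base (array([0.44626175, 0.2656541 ]), np.float64(0.9745979532163743))
green_lid (array([0.62060321, 0.09898406]), np.float64(0.9056478405315614))
top pink_pot (array([0.62927792, 0.27341376]), np.float64(0.7721088435374149))
top green_pot (array([0.445875 , 0.2654375]), np.float64(0.7560975609756098))
top green_lid (array([0.62, 0.1 ]), np.float64(0.7975206611570248))
top pink_lid (array([ 0.616, -0.066]), np.float64(0.6983471074380165))
scene pink_pot (array([0.62472363, 0.27246289]), np.float64(0.8446726572528883))
scene pink_lid (array([ 0.6176875 , -0.06440625]), np.float64(0.7541528239202658))
scene green_lid (array([0.61995459, 0.09974878]), np.float64(0.7506361323155216))
```

Emit:
move_arm:
  steps:
    - {"claw": 1,"x": 43,"y": 22,"z": 0,"wx": 0,"wy": 0,"wz": 0}
    - {"claw": 1,"x": 43,"y": 22,"z": -40,"wx": 0,"wy": 0,"wz": 0}
    - {"claw": 1,"x": 43,"y": 22,"z": -75,"wx": 0,"wy": 0,"wz": 0}
    - {"claw": 1,"x": 43,"y": 22,"z": -110,"wx": 0,"wy": 0,"wz": 0}
    - {"claw": 1,"x": 43,"y": 22,"z": -135,"wx": 0,"wy": 0,"wz": 0}
    - {"claw": 1,"x": 43,"y": 22,"z": -155,"wx": 0,"wy": 0,"wz": 0}
    - {"claw": 1,"x": 43,"y": 22,"z": -175,"wx": 0,"wy": 0,"wz": 0}
    - {"claw": 1,"x": 43,"y": 22,"z": -185,"wx": 0,"wy": 0,"wz": 0}
    - {"claw": 1,"x": 43,"y": 22,"z": -185,"wx": 0,"wy": 0,"wz": 0}

```text
time_s: 3.57
tcp_pos: [0.6237, 0.2703, 0.0442]
tcp_rot: [-3.138, 0.001, 1.569]
ft_force: [0.4, 0.2, 0.1]
width: 0.0853
finger_force: 0.0
```

Emit:
move_arm:
  steps:
    - {"claw": 0.5,"x": 0,"y": 0,"z": 0,"wx": 0,"wy": 0,"wz": 0}
    - {"claw": 0.5,"x": 0,"y": 0,"z": 0,"wx": 0,"wy": 0,"wz": 0}
    - {"claw": 0.5,"x": 0,"y": 0,"z": 0,"wx": 0,"wy": 0,"wz": 0}
    - {"claw": 0.5,"x": 0,"y": 0,"z": 0,"wx": 0,"wy": 0,"wz": 0}
    - {"claw": 0.5,"x": 0,"y": 0,"z": 0,"wx": 0,"wy": 0,"wz": 0}
    - {"claw": 0.5,"x": 0,"y": 0,"z": 0,"wx": 0,"wy": 0,"wz": 0}
  force: 25

```text
time_s: 4.07
tcp_pos: [0.6261, 0.2727, 0.0483]
tcp_rot: [3.139, -0.0, 1.571]
ft_force: [-0.7, -1.9, 5.6]
width: 0.0518
finger_force: 25.2
```

Emit:
move_arm:
  steps:
    - {"claw": 0.5,"x": 0,"y": 0,"z": 5,"wx": 0,"wy": 0,"wz": 0}
    - {"claw": 0.5,"x": 0,"y": 0,"z": 15,"wx": 0,"wy": 0,"wz": 0}
    - {"claw": 0.5,"x": 0,"y": 0,"z": 30,"wx": 0,"wy": 0,"wz": 0}
    - {"claw": 0.5,"x": 0,"y": 0,"z": 60,"wx": 0,"wy": 0,"wz": 0}
    - {"claw": 0.5,"x": 0,"y": 0,"z": 95,"wx": 0,"wy": 0,"wz": 0}
    - {"claw": 0.5,"x": 0,"y": 0,"z": 120,"wx": 0,"wy": 0,"wz": 0}
    - {"claw": 0.5,"x": 0,"y": 0,"z": 120,"wx": 0,"wy": 0,"wz": 0}
    - {"claw": 0.5,"x": 0,"y": 0,"z": 120,"wx": 0,"wy": 0,"wz": 0}

```text
time_s: 4.73
tcp_pos: [0.6264, 0.2732, 0.1693]
tcp_rot: [3.137, -0.001, 1.571]
ft_force: [0.5, 0.3, -1.5]
width: 0.0516
finger_force: 26.4
```

```bash
python3 - <<'E'
from h import *
s=r.state();print(s["time_s"],s["tcp_pos"],s["tcp_rot"],s["ft_force"])
ci=r.camera_info("wrist");im=r.get_image("wrist");sc=r.get_image("scene");cv2.imwrite("pics/w2.png",np.hstack([cv2.resize(im,(400,300)),cv2.resize(sc,(400,300))])[:,:,::-1])
np.save("w2.npy",ci,allow_pickle=True)
M=masks(im); U=M["pink"]|M["green"]
print("green_base",fit(ci,M["green"],[.6265,.272],BASE), "pink_base",fit(ci,U,[.447,.266],BASE,[.447,.266],pot(.035)))
E
```

```text
4.7333 [0.6263898  0.27315705 0.16933681] [ 3.13705786e+00 -1.46464533e-03  1.57095906e+00] [ 0.46623708  0.27615383 -1.51985589]
green_base (array([0.62681698, 0.27168021]), np.float64(0.8003455859252278)) pink_base (array([0.44554407, 0.26592221]), np.float64(0.9712426035502959))
```

View pics/w2.png

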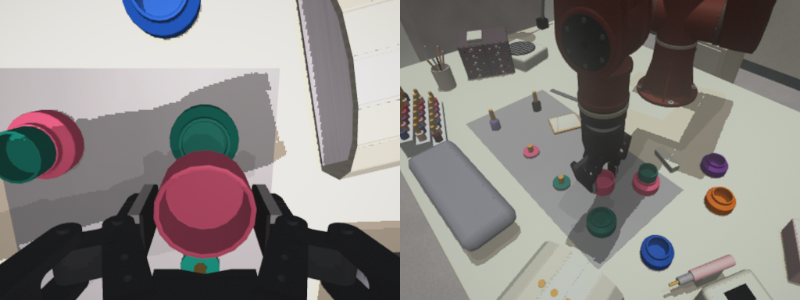

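The pink pot is held upright and clear of the green base, which did not move. Next: carry it to the palette.

Emit:
move_arm:
  steps:
    - {"claw": 0.5,"x": -12,"y": -25,"z": 0,"wx": 0,"wy": 0,"wz": 0}
    - {"claw": 0.5,"x": -28,"y": -60,"z": 0,"wx": 0,"wy": 0,"wz": 0}
    - {"claw": 0.5,"x": -44,"y": -95,"z": 0,"wx": 0,"wy": 0,"wz": 0}
    - {"claw": 0.5,"x": -60,"y": -130,"z": 0,"wx": 0,"wy": 0,"wz": 0}
    - {"claw": 0.5,"x": -76,"y": -165,"z": 0,"wx": 0,"wy": 0,"wz": 0}
    - {"claw": 0.5,"x": -93,"y": -200,"z": 0,"wx": 0,"wy": 0,"wz": 0}
    - {"claw": 0.5,"x": -110,"y": -235,"z": 0,"wx": 0,"wy": 0,"wz": 0}
    - {"claw": 0.5,"x": -127,"y": -270,"z": 0,"wx": 0,"wy": 0,"wz": 0}
    - {"claw": 0.5,"x": -144,"y": -305,"z": 0,"wx": 0,"wy": 0,"wz": 0}
    - {"claw": 0.5,"x": -160,"y": -340,"z": 0,"wx": 0,"wy": 0,"wz": 0}

```text
time_s: 5.67
tcp_pos: [0.4629, -0.0684, 0.1653]
tcp_rot: [-3.14, -0.001, 1.571]
ft_force: [0.5, -0.5, -0.1]
width: 0.0518
finger_force: 26.4
```

Emit:
move_arm:
  steps:
    - {"claw": 0.5,"x": -12,"y": -30,"z": -10,"wx": 0,"wy": 0,"wz": 0}
    - {"claw": 0.5,"x": -18,"y": -43,"z": -40,"wx": 0,"wy": 0,"wz": 0}
    - {"claw": 0.5,"x": -18,"y": -43,"z": -75,"wx": 0,"wy": 0,"wz": 0}
    - {"claw": 0.5,"x": -18,"y": -43,"z": -105,"wx": 0,"wy": 0,"wz": 0}
    - {"claw": 0.5,"x": -18,"y": -43,"z": -125,"wx": 0,"wy": 0,"wz": 0}
    - {"claw": 0.5,"x": -18,"y": -43,"z": -135,"wx": 0,"wy": 0,"wz": 0}
    - {"claw": 0.5,"x": -18,"y": -43,"z": -140,"wx": 0,"wy": 0,"wz": 0}
    - {"claw": 0.5,"x": -18,"y": -43,"z": -140,"wx": 0,"wy": 0,"wz": 0}
    - {"claw": 0.5,"x": -18,"y": -43,"z": -140,"wx": 0,"wy": 0,"wz": 0}

```text
time_s: 6.42
tcp_pos: [0.4468, -0.1102, 0.0263]
tcp_rot: [-3.141, -0.0, 1.571]
ft_force: [0.2, -0.3, -0.8]
width: 0.0517
finger_force: 26.4
```

Emit:
move_arm:
  steps:
    - {"claw": 0.5,"x": 0,"y": 0,"z": -2,"wx": 0,"wy": 0,"wz": 0}
    - {"claw": 0.5,"x": 0,"y": 0,"z": -3,"wx": 0,"wy": 0,"wz": 0}
    - {"claw": 0.5,"x": 0,"y": 0,"z": -4,"wx": 0,"wy": 0,"wz": 0}
    - {"claw": 0.5,"x": 0,"y": 0,"z": -4,"wx": 0,"wy": 0,"wz": 0}

```text
time_s: 6.75
tcp_pos: [0.4473, -0.1104, 0.0225]
tcp_rot: [3.141, 0.0, 1.571]
ft_force: [0.1, -0.4, -0.7]
width: 0.0522
finger_force: 26.4
```

Emit:
move_arm:
  steps:
    - {"claw": 0.5,"x": 0,"y": 0,"z": -1,"wx": 0,"wy": 0,"wz": 0}
    - {"claw": 0.5,"x": 0,"y": 0,"z": -2,"wx": 0,"wy": 0,"wz": 0}
    - {"claw": 0.5,"x": 0,"y": 0,"z": -2,"wx": 0,"wy": 0,"wz": 0}

```text
time_s: 7.0
tcp_pos: [0.4474, -0.1105, 0.0216]
tcp_rot: [3.141, 0.001, 1.571]
ft_force: [-4.5, 1.4, 21.7]
width: 0.0517
finger_force: 28.1
```

Contact came at TCP 21.6 mm, which matches the expected 13.4 mm offset between TCP and pot. Releasing now.

Emit:
move_arm:
  steps:
    - {"claw": 0.5,"x": 0,"y": 0,"z": 1,"wx": 0,"wy": 0,"wz": 0}
    - {"claw": 1,"x": 0,"y": 0,"z": 1,"wx": 0,"wy": 0,"wz": 0}
    - {"claw": 1,"x": 0,"y": 0,"z": 1,"wx": 0,"wy": 0,"wz": 0}
    - {"claw": 1,"x": 0,"y": 0,"z": 1,"wx": 0,"wy": 0,"wz": 0}
    - {"claw": 1,"x": 0,"y": 0,"z": 1,"wx": 0,"wy": 0,"wz": 0}
    - {"claw": 1,"x": 0,"y": 0,"z": 1,"wx": 0,"wy": 0,"wz": 0}
    - {"claw": 1,"x": 0,"y": 0,"z": 20,"wx": 0,"wy": 0,"wz": 0}
    - {"claw": 1,"x": 0,"y": 0,"z": 55,"wx": 0,"wy": 0,"wz": 0}
    - {"claw": 1,"x": 0,"y": 0,"z": 95,"wx": 0,"wy": 0,"wz": 0}
    - {"claw": 1,"x": 0,"y": 0,"z": 135,"wx": 0,"wy": 0,"wz": 0}

```text
time_s: 7.83
tcp_pos: [0.4462, -0.11, 0.1565]
tcp_rot: [-3.14, -0.001, 1.571]
ft_force: [1.7, -0.2, -0.4]
width: 0.0851
finger_force: 0.0
```

```bash
python3 - <<'E'
from h import *
s=r.state();print(s["time_s"],s["tcp_pos"],s["tcp_rot"],s["ft_force"],s["width"])
ci=r.camera_info("wrist");im=r.get_image("wrist");cv2.imwrite("pics/w3.png",im[:,:,::-1]);np.save("w3.npy",ci,allow_pickle=True)
M=masks(im)
print("pink_pot",fit(ci,M["pink"],[.4475,-.11],pot(.008),win=90),"pink_lid",fit(ci,M["pink"],[.617,-.065],lid(0),win=35))
E
```

```text
7.8333 [ 0.44618461 -0.1100065   0.15650441] [-3.14002461e+00 -6.83376268e-04  1.57073422e+00] [ 1.72440516 -0.19726481 -0.37359615] 0.08514965859994329
pink_pot (array([ 0.447585  , -0.11071893]), np.float64(0.9447916666666667)) pink_lid (array([ 0.61718996, -0.06653289]), np.float64(0.9412790697674419))
```

View pics/w3.png

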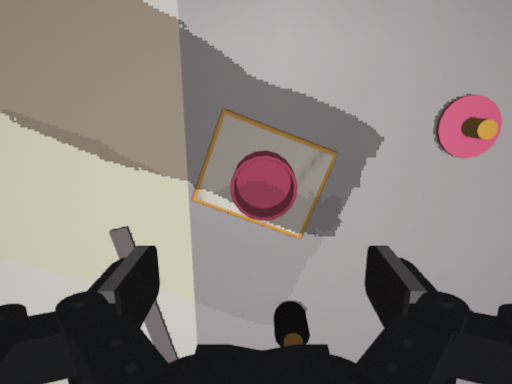

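The pink pot stands on the palette at (0.4476, −0.1107) and the pink lid is at (0.617, −0.0665). Next the green pot.

Emit:
move_arm:
  steps:
    - {"claw": 1,"x": 0,"y": 35,"z": 5,"wx": 0,"wy": 0,"wz": 0}
    - {"claw": 1,"x": 0,"y": 75,"z": 5,"wx": 0,"wy": 0,"wz": 0}
    - {"claw": 1,"x": 0,"y": 115,"z": 5,"wx": 0,"wy": 0,"wz": 0}
    - {"claw": 1,"x": 0,"y": 155,"z": 5,"wx": 0,"wy": 0,"wz": 0}
    - {"claw": 1,"x": 0,"y": 195,"z": 5,"wx": 0,"wy": 0,"wz": 0}
    - {"claw": 1,"x": 0,"y": 235,"z": 5,"wx": 0,"wy": 0,"wz": 0}
    - {"claw": 1,"x": 0,"y": 275,"z": 5,"wx": 0,"wy": 0,"wz": 0}
    - {"claw": 1,"x": 0,"y": 315,"z": 5,"wx": 0,"wy": 0,"wz": 0}
    - {"claw": 1,"x": 0,"y": 350,"z": 5,"wx": 0,"wy": 0,"wz": 0}
    - {"claw": 1,"x": 0,"y": 376,"z": 5,"wx": 0,"wy": 0,"wz": 0}

```text
time_s: 8.72
tcp_pos: [0.4465, 0.2686, 0.1601]
tcp_rot: [3.141, -0.001, 1.572]
ft_force: [0.6, -0.5, 0.8]
width: 0.0853
finger_force: 0.0
```

Emit:
move_arm:
  steps:
    - {"claw": 1,"x": 0,"y": 0,"z": 0,"wx": 0,"wy": 0,"wz": 0}
    - {"claw": 1,"x": 0,"y": 0,"z": 0,"wx": 0,"wy": 0,"wz": 0}
    - {"claw": 1,"x": 0,"y": 0,"z": 0,"wx": 0,"wy": 0,"wz": 0}

```text
time_s: 8.97
tcp_pos: [0.4467, 0.2652, 0.16]
tcp_rot: [-3.141, 0.001, 1.571]
ft_force: [-0.0, -0.1, 0.5]
width: 0.0854
finger_force: 0.0
```

```bash
python3 - <<'E'
from h import *
s=r.state();print(s["time_s"],s["tcp_pos"],s["tcp_rot"])
ci=r.camera_info("wrist");im=r.get_image("wrist");cv2.imwrite("pics/w4.png",im[:,:,::-1])
M=masks(im);U=M["pink"]|M["green"]
g,i=fit(ci,M["green"],[.447,.266],pot(.035),win=70)
print("green_pot",g,i,"pink_base",fit(ci,U,[.447,.266],BASE,g,pot(.035),win=90),"green_base",fit(ci,M["green"],[.627,.272],BASE,win=70))
E
```

```text
8.9667 [0.44674088 0.26524715 0.1599533 ] [-3.14090766e+00  6.39150951e-04  1.57117003e+00]
green_pot [0.44778625 0.26650872] 0.9349575810311073 pink_base (array([0.44813141, 0.26571587]), np.float64(0.9667990919409761)) green_base (array([0.629892  , 0.27202153]), np.float64(0.9748881512483764))
```

Emit:
move_arm:
  steps:
    - {"claw": 1,"x": 1,"y": 1,"z": -30,"wx": 0,"wy": 0,"wz": 0}
    - {"claw": 1,"x": 1,"y": 1,"z": -65,"wx": 0,"wy": 0,"wz": 0}
    - {"claw": 1,"x": 1,"y": 1,"z": -90,"wx": 0,"wy": 0,"wz": 0}
    - {"claw": 1,"x": 1,"y": 1,"z": -105,"wx": 0,"wy": 0,"wz": 0}
    - {"claw": 1,"x": 1,"y": 1,"z": -112,"wx": 0,"wy": 0,"wz": 0}
    - {"claw": 1,"x": 1,"y": 1,"z": -112,"wx": 0,"wy": 0,"wz": 0}
    - {"claw": 1,"x": 1,"y": 1,"z": -112,"wx": 0,"wy": 0,"wz": 0}

```text
time_s: 9.6
tcp_pos: [0.4485, 0.2661, 0.0489]
tcp_rot: [3.141, -0.0, 1.57]
ft_force: [0.3, 0.5, 0.1]
width: 0.0852
finger_force: 0.0
```

Emit:
move_arm:
  steps:
    - {"claw": 0.5,"x": 0,"y": 0,"z": 0,"wx": 0,"wy": 0,"wz": 0}
    - {"claw": 0.5,"x": 0,"y": 0,"z": 0,"wx": 0,"wy": 0,"wz": 0}
    - {"claw": 0.5,"x": 0,"y": 0,"z": 0,"wx": 0,"wy": 0,"wz": 0}
    - {"claw": 0.5,"x": 0,"y": 0,"z": 0,"wx": 0,"wy": 0,"wz": 0}
    - {"claw": 0.5,"x": 0,"y": 0,"z": 0,"wx": 0,"wy": 0,"wz": 0}
    - {"claw": 0.5,"x": 0,"y": 0,"z": 0,"wx": 0,"wy": 0,"wz": 0}
    - {"claw": 0.5,"x": 0,"y": 0,"z": 0,"wx": 0,"wy": 0,"wz": 0}
  force: 25

```text
time_s: 10.18
tcp_pos: [0.4488, 0.2669, 0.0495]
tcp_rot: [3.14, -0.001, 1.571]
ft_force: [-0.4, -0.6, 6.9]
width: 0.0522
finger_force: 24.7
```

Emit:
move_arm:
  steps:
    - {"claw": 0.5,"x": 0,"y": 0,"z": 5,"wx": 0,"wy": 0,"wz": 0}
    - {"claw": 0.5,"x": 0,"y": 0,"z": 15,"wx": 0,"wy": 0,"wz": 0}
    - {"claw": 0.5,"x": 0,"y": 0,"z": 30,"wx": 0,"wy": 0,"wz": 0}
    - {"claw": 0.5,"x": 0,"y": 0,"z": 60,"wx": 0,"wy": 0,"wz": 0}
    - {"claw": 0.5,"x": 0,"y": 0,"z": 80,"wx": 0,"wy": 0,"wz": 0}
    - {"claw": 0.5,"x": 0,"y": 0,"z": 80,"wx": 0,"wy": 0,"wz": 0}
    - {"claw": 0.5,"x": 0,"y": 0,"z": 80,"wx": 0,"wy": 0,"wz": 0}

```text
time_s: 10.77
tcp_pos: [0.449, 0.2671, 0.1301]
tcp_rot: [3.139, -0.001, 1.571]
ft_force: [-0.0, -0.6, -1.1]
width: 0.0515
finger_force: 26.4
```

```bash
python3 - <<'E'
from h import *
s=r.state();print(s["time_s"],s["tcp_pos"],s["tcp_rot"],s["ft_force"],s["width"])
ci=r.camera_info("wrist");im=r.get_image("wrist");cv2.imwrite("pics/w5.png",im[:,:,::-1])
M=masks(im)
for c,m in M.items(): print(c,blobs(m,300))
print("green_base",fit(ci,M["green"],[.627,.272],BASE,win=60),"pink_base",fit(ci,M["pink"],[.447,.266],BASE,win=90))
E
```

```text
10.7667 [0.44902208 0.26713681 0.13006206] [ 3.13862551e+00 -1.28778355e-03  1.57096479e+00] [-0.0435977  -0.61752372 -1.05252686] 0.051549663271537136
pink [([173.6, 259.1], [209, 139, 102, 76, 5044])]
green [([180.6, 479.0], [437, 131, 75, 101, 6208]), ([262.2, 261.8], [196, 193, 132, 136, 13682])]
green_base (array([0.63054812, 0.27206658]), np.float64(0.9705789307181272)) pink_base (array([0.44783132, 0.26639918]), np.float64(0.764973646382367))
```

View pics/w5.png

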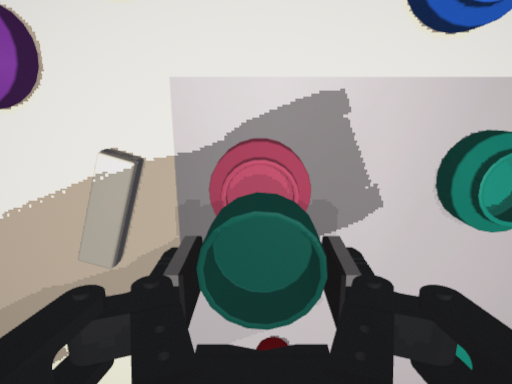

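The green pot is held (col 262, row 255) and the pink base stayed put at (col 259, row 180). Now over to the green base.

Emit:
move_arm:
  steps:
    - {"claw": 0.5,"x": 20,"y": 0,"z": 0,"wx": 0,"wy": 0,"wz": 0}
    - {"claw": 0.5,"x": 55,"y": 2,"z": 0,"wx": 0,"wy": 0,"wz": 0}
    - {"claw": 0.5,"x": 90,"y": 3,"z": 0,"wx": 0,"wy": 0,"wz": 0}
    - {"claw": 0.5,"x": 125,"y": 4,"z": 0,"wx": 0,"wy": 0,"wz": 0}
    - {"claw": 0.5,"x": 160,"y": 5,"z": 0,"wx": 0,"wy": 0,"wz": 0}
    - {"claw": 0.5,"x": 179,"y": 5,"z": 0,"wx": 0,"wy": 0,"wz": 0}
    - {"claw": 0.5,"x": 179,"y": 5,"z": 0,"wx": 0,"wy": 0,"wz": 0}
    - {"claw": 0.5,"x": 179,"y": 5,"z": 0,"wx": 0,"wy": 0,"wz": 0}
    - {"claw": 0.5,"x": 179,"y": 5,"z": 0,"wx": 0,"wy": 0,"wz": 0}

```text
time_s: 11.57
tcp_pos: [0.6257, 0.2714, 0.127]
tcp_rot: [-3.139, 0.001, 1.571]
ft_force: [-0.5, 0.0, -0.5]
width: 0.0519
finger_force: 26.5
```

```bash
python3 - <<'E'
from h import *
s=r.state();print(s["time_s"],s["tcp_pos"],s["tcp_rot"],s["ft_force"],s["width"])
ci=r.camera_info("wrist");im=r.get_image("wrist");cv2.imwrite("pics/w6.png",im[:,:,::-1])
tp=s["tcp_pos"]; z0=tp[2]-.0145
# green everything: base (partly hidden) + pot at TCP xy, joint hull
M=masks(im); ok=M["green"].copy()
print(blobs(ok,300))
for dz in (0,.003): print(fit(ci,ok,[.628,.272],BASE,tp[:2],pot(z0+dz),win=110))
ci=r.camera_info("scene"); im=r.get_image("scene");cv2.imwrite("pics/s6.png",im[:,:,::-1])
E
```

```text
11.5667 [0.62568803 0.27139432 0.12698011] [-3.13887576e+00  7.26397638e-04  1.57085792e+00] [-0.5349612   0.008514   -0.45248529] 0.051933292345384886
[([237.1, 262.3], [196, 136, 132, 193, 19014])]
(array([0.62687321, 0.27147057]), np.float64(0.8697573912189372))
(array([0.62676102, 0.27145074]), np.float64(0.836755889156399))
```

View pics/w6.png

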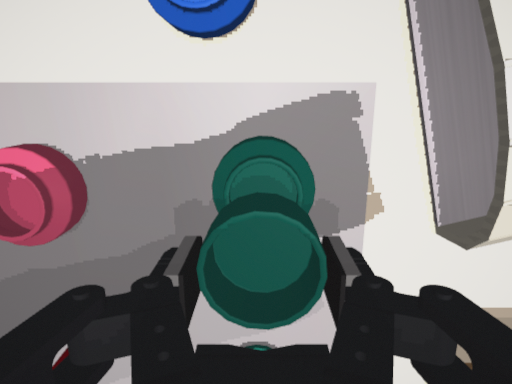

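Pot and base line up (base centre at col 264, pot at col 262), so I'm lowering.

Emit:
move_arm:
  steps:
    - {"claw": 0.5,"x": 1,"y": 0,"z": -20,"wx": 0,"wy": 0,"wz": 0}
    - {"claw": 0.5,"x": 1,"y": 0,"z": -45,"wx": 0,"wy": 0,"wz": 0}
    - {"claw": 0.5,"x": 1,"y": 0,"z": -60,"wx": 0,"wy": 0,"wz": 0}
    - {"claw": 0.5,"x": 1,"y": 0,"z": -68,"wx": 0,"wy": 0,"wz": 0}
    - {"claw": 0.5,"x": 1,"y": 0,"z": -72,"wx": 0,"wy": 0,"wz": 0}
    - {"claw": 0.5,"x": 1,"y": 0,"z": -74,"wx": 0,"wy": 0,"wz": 0}
    - {"claw": 0.5,"x": 1,"y": 0,"z": -74,"wx": 0,"wy": 0,"wz": 0}

```text
time_s: 12.25
tcp_pos: [0.6282, 0.2718, 0.0549]
tcp_rot: [3.141, -0.0, 1.571]
ft_force: [0.5, 0.7, -0.3]
width: 0.0512
finger_force: 26.5
```

Emit:
move_arm:
  steps:
    - {"claw": 0.5,"x": 0,"y": 0,"z": -1,"wx": 0,"wy": 0,"wz": 0}
    - {"claw": 0.5,"x": 0,"y": 0,"z": -2,"wx": 0,"wy": 0,"wz": 0}
    - {"claw": 0.5,"x": 0,"y": 0,"z": -2,"wx": 0,"wy": 0,"wz": 0}

```text
time_s: 12.5
tcp_pos: [0.6284, 0.2718, 0.0529]
tcp_rot: [3.141, -0.0, 1.571]
ft_force: [-0.2, 0.1, 0.1]
width: 0.0515
finger_force: 26.5
```

Emit:
move_arm:
  steps:
    - {"claw": 0.5,"x": 0,"y": 0,"z": -1,"wx": 0,"wy": 0,"wz": 0}
    - {"claw": 0.5,"x": 0,"y": 0,"z": -2,"wx": 0,"wy": 0,"wz": 0}
    - {"claw": 0.5,"x": 0,"y": 0,"z": -2,"wx": 0,"wy": 0,"wz": 0}

```text
time_s: 12.75
tcp_pos: [0.628, 0.2716, 0.0502]
tcp_rot: [-3.141, 0.0, 1.571]
ft_force: [0.1, -0.3, -0.1]
width: 0.0517
finger_force: 26.5
```

Emit:
move_arm:
  steps:
    - {"claw": 0.5,"x": 0,"y": 0,"z": -1,"wx": 0,"wy": 0,"wz": 0}
    - {"claw": 0.5,"x": 0,"y": 0,"z": -1.5,"wx": 0,"wy": 0,"wz": 0}
    - {"claw": 0.5,"x": 0,"y": 0,"z": -1.5,"wx": 0,"wy": 0,"wz": 0}

```text
time_s: 13.0
tcp_pos: [0.6282, 0.2718, 0.0496]
tcp_rot: [3.141, -0.0, 1.571]
ft_force: [-2.6, -1.0, 6.9]
width: 0.0519
finger_force: 27.0
```

Contact at 49.6 mm is the expected seated height. Release and retreat.

Emit:
move_arm:
  steps:
    - {"claw": 0.5,"x": 0,"y": 0,"z": 0.5,"wx": 0,"wy": 0,"wz": 0}
    - {"claw": 1,"x": 0,"y": 0,"z": 0.5,"wx": 0,"wy": 0,"wz": 0}
    - {"claw": 1,"x": 0,"y": 0,"z": 0.5,"wx": 0,"wy": 0,"wz": 0}
    - {"claw": 1,"x": 0,"y": 0,"z": 0.5,"wx": 0,"wy": 0,"wz": 0}
    - {"claw": 1,"x": 0,"y": 0,"z": 0.5,"wx": 0,"wy": 0,"wz": 0}
    - {"claw": 1,"x": 0,"y": 0,"z": 0.5,"wx": 0,"wy": 0,"wz": 0}
    - {"claw": 1,"x": 0,"y": 0,"z": 20,"wx": 0,"wy": 0,"wz": 0}
    - {"claw": 1,"x": 0,"y": 0,"z": 50,"wx": 0,"wy": 0,"wz": 0}
    - {"claw": 1,"x": 0,"y": 0,"z": 80,"wx": 0,"wy": 0,"wz": 0}
    - {"claw": 1,"x": 0,"y": 0,"z": 110,"wx": 0,"wy": 0,"wz": 0}

```text
time_s: 13.83
tcp_pos: [0.6277, 0.2715, 0.1598]
tcp_rot: [-3.141, 0.0, 1.571]
ft_force: [0.9, 0.3, 0.6]
width: 0.0851
finger_force: 0.0
```

```bash
python3 - <<'E'
from h import *
s=r.state();print(s["time_s"],s["tcp_pos"],s["tcp_rot"],s["ft_force"],s["width"])
ci=r.camera_info("wrist");im=r.get_image("wrist");cv2.imwrite("pics/w7.png",im[:,:,::-1])
M=masks(im); print(blobs(M["green"],300))
print("green stack",fit(ci,M["green"],[.628,.272],BASE+pot(.035),win=110),fit(ci,M["pink"],[.447,.266],BASE,win=90))
E
```

```text
13.8333 [0.62774464 0.27150828 0.15983693] [-3.14096590e+00  2.07455089e-04  1.57076309e+00] [0.85500297 0.29462065 0.64884817] 0.08513992003357831
[([180.4, 260.6], [215, 133, 91, 98, 6767]), ([336.1, 255.8], [230, 323, 51, 28, 948])]
green stack (array([0.62695572, 0.27154786]), np.float64(0.9642605881525257)) (array([0.44532748, 0.26602728]), np.float64(0.9741087691907364))
```

View pics/w7.png

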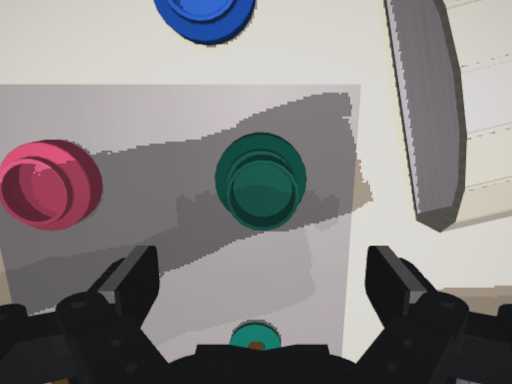

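The green pot sits level in the green base (centre at col 261, row 185), with IoU 0.96 against the seated model. Now the pink pot.

Emit:
move_arm:
  steps:
    - {"claw": 1,"x": -15,"y": -30,"z": 0,"wx": 0,"wy": 0,"wz": 0}
    - {"claw": 1,"x": -32,"y": -66,"z": 0,"wx": 0,"wy": 0,"wz": 0}
    - {"claw": 1,"x": -48,"y": -102,"z": 0,"wx": 0,"wy": 0,"wz": 0}
    - {"claw": 1,"x": -65,"y": -138,"z": 0,"wx": 0,"wy": 0,"wz": 0}
    - {"claw": 1,"x": -82,"y": -174,"z": 0,"wx": 0,"wy": 0,"wz": 0}
    - {"claw": 1,"x": -98,"y": -210,"z": 0,"wx": 0,"wy": 0,"wz": 0}
    - {"claw": 1,"x": -115,"y": -246,"z": 0,"wx": 0,"wy": 0,"wz": 0}
    - {"claw": 1,"x": -132,"y": -282,"z": 0,"wx": 0,"wy": 0,"wz": 0}
    - {"claw": 1,"x": -150,"y": -318,"z": 0,"wx": 0,"wy": 0,"wz": 0}
    - {"claw": 1,"x": -165,"y": -350,"z": 0,"wx": 0,"wy": 0,"wz": 0}

```text
time_s: 14.72
tcp_pos: [0.4617, -0.08, 0.1588]
tcp_rot: [3.141, 0.0, 1.571]
ft_force: [0.6, -0.4, 0.9]
width: 0.0853
finger_force: 0.0
```

Emit:
move_arm:
  steps:
    - {"claw": 1,"x": -15,"y": -32,"z": 0,"wx": 0,"wy": 0,"wz": 0}
    - {"claw": 1,"x": -15,"y": -32,"z": -30,"wx": 0,"wy": 0,"wz": 0}
    - {"claw": 1,"x": -15,"y": -32,"z": -65,"wx": 0,"wy": 0,"wz": 0}
    - {"claw": 1,"x": -15,"y": -32,"z": -95,"wx": 0,"wy": 0,"wz": 0}
    - {"claw": 1,"x": -15,"y": -32,"z": -120,"wx": 0,"wy": 0,"wz": 0}
    - {"claw": 1,"x": -15,"y": -32,"z": -132,"wx": 0,"wy": 0,"wz": 0}
    - {"claw": 1,"x": -15,"y": -32,"z": -138,"wx": 0,"wy": 0,"wz": 0}
    - {"claw": 1,"x": -15,"y": -32,"z": -138,"wx": 0,"wy": 0,"wz": 0}
    - {"claw": 1,"x": -15,"y": -32,"z": -138,"wx": 0,"wy": 0,"wz": 0}

```text
time_s: 15.47
tcp_pos: [0.4484, -0.1105, 0.0212]
tcp_rot: [3.141, 0.0, 1.571]
ft_force: [0.4, -0.3, 0.3]
width: 0.0855
finger_force: 0.0
```

Emit:
move_arm:
  steps:
    - {"claw": 0.5,"x": 0,"y": 0,"z": 0,"wx": 0,"wy": 0,"wz": 0}
    - {"claw": 0.5,"x": 0,"y": 0,"z": 0,"wx": 0,"wy": 0,"wz": 0}
    - {"claw": 0.5,"x": 0,"y": 0,"z": 0,"wx": 0,"wy": 0,"wz": 0}
    - {"claw": 0.5,"x": 0,"y": 0,"z": 0,"wx": 0,"wy": 0,"wz": 0}
    - {"claw": 0.5,"x": 0,"y": 0,"z": 0,"wx": 0,"wy": 0,"wz": 0}
    - {"claw": 0.5,"x": 0,"y": 0,"z": 0,"wx": 0,"wy": 0,"wz": 0}
    - {"claw": 0.5,"x": 0,"y": 0,"z": 0,"wx": 0,"wy": 0,"wz": 0}
  force: 25

```text
time_s: 16.05
tcp_pos: [0.4488, -0.1106, 0.0219]
tcp_rot: [3.14, 0.001, 1.571]
ft_force: [-0.6, -0.0, 10.0]
width: 0.0516
finger_force: 24.4
```

Emit:
move_arm:
  steps:
    - {"claw": 0.5,"x": 0,"y": 0,"z": 5,"wx": 0,"wy": 0,"wz": 0}
    - {"claw": 0.5,"x": 0,"y": 0,"z": 20,"wx": 0,"wy": 0,"wz": 0}
    - {"claw": 0.5,"x": 0,"y": 0,"z": 50,"wx": 0,"wy": 0,"wz": 0}
    - {"claw": 0.5,"x": 0,"y": 0,"z": 85,"wx": 0,"wy": 0,"wz": 0}
    - {"claw": 0.5,"x": 0,"y": 10,"z": 118,"wx": 0,"wy": 0,"wz": 0}
    - {"claw": 0.5,"x": 0,"y": 40,"z": 125,"wx": 0,"wy": 0,"wz": 0}
    - {"claw": 0.5,"x": 0,"y": 75,"z": 125,"wx": 0,"wy": 0,"wz": 0}
    - {"claw": 0.5,"x": 0,"y": 110,"z": 125,"wx": 0,"wy": 0,"wz": 0}
    - {"claw": 0.5,"x": 0,"y": 145,"z": 125,"wx": 0,"wy": 0,"wz": 0}
    - {"claw": 0.5,"x": 0,"y": 180,"z": 125,"wx": 0,"wy": 0,"wz": 0}

```text
time_s: 16.88
tcp_pos: [0.4479, 0.0712, 0.1466]
tcp_rot: [3.14, -0.0, 1.57]
ft_force: [0.4, -0.2, -0.7]
width: 0.0516
finger_force: 26.4
```

Emit:
move_arm:
  steps:
    - {"claw": 0.5,"x": 0,"y": 35,"z": 0,"wx": 0,"wy": 0,"wz": 0}
    - {"claw": 0.5,"x": 0,"y": 70,"z": 0,"wx": 0,"wy": 0,"wz": 0}
    - {"claw": 0.5,"x": 0,"y": 105,"z": 0,"wx": 0,"wy": 0,"wz": 0}
    - {"claw": 0.5,"x": 0,"y": 140,"z": 0,"wx": 0,"wy": 0,"wz": 0}
    - {"claw": 0.5,"x": -1,"y": 170,"z": 0,"wx": 0,"wy": 0,"wz": 0}
    - {"claw": 0.5,"x": -1,"y": 190,"z": 0,"wx": 0,"wy": 0,"wz": 0}
    - {"claw": 0.5,"x": -1,"y": 196,"z": -10,"wx": 0,"wy": 0,"wz": 0}
    - {"claw": 0.5,"x": -1,"y": 196,"z": -20,"wx": 0,"wy": 0,"wz": 0}
    - {"claw": 0.5,"x": -1,"y": 196,"z": -20,"wx": 0,"wy": 0,"wz": 0}
    - {"claw": 0.5,"x": -1,"y": 196,"z": -20,"wx": 0,"wy": 0,"wz": 0}

```text
time_s: 17.72
tcp_pos: [0.4462, 0.2642, 0.1249]
tcp_rot: [-3.139, 0.001, 1.57]
ft_force: [-0.3, -0.5, -0.5]
width: 0.0517
finger_force: 26.4
```

```bash
python3 - <<'E'
from h import *
s=r.state();print(s["time_s"],s["tcp_pos"],s["tcp_rot"],s["ft_force"],s["width"])
ci=r.camera_info("wrist");im=r.get_image("wrist");cv2.imwrite("pics/w8.png",im[:,:,::-1])
tp=s["tcp_pos"]; M=masks(im); print(blobs(M["pink"],300))
print(fit(ci,M["pink"],[.447,.266],BASE,tp[:2],pot(tp[2]-.0139),win=110))
E
```

```text
17.7167 [0.44623108 0.26415056 0.1249228 ] [-3.13946274e+00  1.27733392e-03  1.56984883e+00] [-0.27004269 -0.51663134 -0.48254044] 0.05165534781777779
[([236.8, 262.7], [196, 135, 133, 195, 19516])]
(array([0.44830642, 0.26568164]), np.float64(0.8634922160292139))
```

View pics/w8.png

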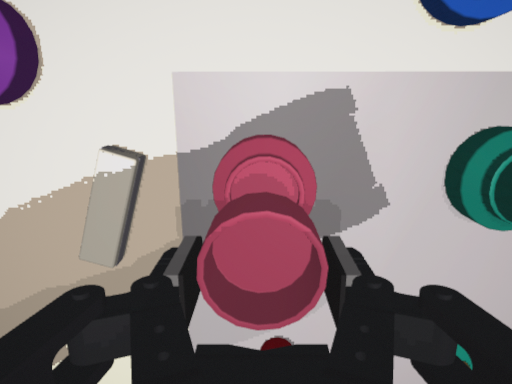

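The pink pot (col 262) is aligned over the pink base (col 265). Lowering.

Emit:
move_arm:
  steps:
    - {"claw": 0.5,"x": 0.5,"y": 0.5,"z": -20,"wx": 0,"wy": 0,"wz": 0}
    - {"claw": 0.5,"x": 0.5,"y": 0.5,"z": -45,"wx": 0,"wy": 0,"wz": 0}
    - {"claw": 0.5,"x": 0.5,"y": 0.5,"z": -60,"wx": 0,"wy": 0,"wz": 0}
    - {"claw": 0.5,"x": 0.5,"y": 0.5,"z": -67,"wx": 0,"wy": 0,"wz": 0}
    - {"claw": 0.5,"x": 0.5,"y": 0.5,"z": -71,"wx": 0,"wy": 0,"wz": 0}
    - {"claw": 0.5,"x": 0.5,"y": 0.5,"z": -73,"wx": 0,"wy": 0,"wz": 0}
    - {"claw": 0.5,"x": 0.5,"y": 0.5,"z": -73,"wx": 0,"wy": 0,"wz": 0}

```text
time_s: 18.35
tcp_pos: [0.4481, 0.266, 0.0533]
tcp_rot: [3.141, -0.0, 1.57]
ft_force: [-0.9, -0.1, -1.1]
width: 0.0517
finger_force: 26.4
```

Emit:
move_arm:
  steps:
    - {"claw": 0.5,"x": 0,"y": 0,"z": -1,"wx": 0,"wy": 0,"wz": 0}
    - {"claw": 0.5,"x": 0,"y": 0,"z": -2,"wx": 0,"wy": 0,"wz": 0}
    - {"claw": 0.5,"x": 0,"y": 0,"z": -2,"wx": 0,"wy": 0,"wz": 0}

```text
time_s: 18.6
tcp_pos: [0.4478, 0.2663, 0.0512]
tcp_rot: [3.141, -0.0, 1.571]
ft_force: [-0.2, 0.7, -0.5]
width: 0.0519
finger_force: 26.4
```

Emit:
move_arm:
  steps:
    - {"claw": 0.5,"x": 0,"y": 0,"z": -1,"wx": 0,"wy": 0,"wz": 0}
    - {"claw": 0.5,"x": 0,"y": 0,"z": -2,"wx": 0,"wy": 0,"wz": 0}
    - {"claw": 0.5,"x": 0,"y": 0,"z": -2,"wx": 0,"wy": 0,"wz": 0}

```text
time_s: 18.85
tcp_pos: [0.4476, 0.2662, 0.0488]
tcp_rot: [3.142, -0.0, 1.571]
ft_force: [-0.4, 0.5, -0.2]
width: 0.0517
finger_force: 26.4
```

Emit:
move_arm:
  steps:
    - {"claw": 0.5,"x": 0,"y": 0,"z": -0.5,"wx": 0,"wy": 0,"wz": 0}
    - {"claw": 0.5,"x": 0,"y": 0,"z": -1,"wx": 0,"wy": 0,"wz": 0}
    - {"claw": 0.5,"x": 0,"y": 0,"z": -1,"wx": 0,"wy": 0,"wz": 0}

```text
time_s: 19.1
tcp_pos: [0.4477, 0.2663, 0.0484]
tcp_rot: [3.141, -0.0, 1.571]
ft_force: [-2.6, -0.4, 8.7]
width: 0.0519
finger_force: 27.2
```

Seated at 48.4 mm, as expected. Release, retreat and go to the green lid.

Emit:
move_arm:
  steps:
    - {"claw": 0.5,"x": 0,"y": 0,"z": 0.5,"wx": 0,"wy": 0,"wz": 0}
    - {"claw": 1,"x": 0,"y": 0,"z": 0.5,"wx": 0,"wy": 0,"wz": 0}
    - {"claw": 1,"x": 0,"y": 0,"z": 0.5,"wx": 0,"wy": 0,"wz": 0}
    - {"claw": 1,"x": 0,"y": 0,"z": 0.5,"wx": 0,"wy": 0,"wz": 0}
    - {"claw": 1,"x": 0,"y": 0,"z": 0.5,"wx": 0,"wy": 0,"wz": 0}
    - {"claw": 1,"x": 0,"y": 0,"z": 0.5,"wx": 0,"wy": 0,"wz": 0}
    - {"claw": 1,"x": 0,"y": 0,"z": 20,"wx": 0,"wy": 0,"wz": 0}
    - {"claw": 1,"x": 0,"y": 0,"z": 50,"wx": 0,"wy": 0,"wz": 0}
    - {"claw": 1,"x": 0,"y": 0,"z": 80,"wx": 0,"wy": 0,"wz": 0}
    - {"claw": 1,"x": 0,"y": 0,"z": 110,"wx": 0,"wy": 0,"wz": 0}

```text
time_s: 19.93
tcp_pos: [0.4471, 0.266, 0.1589]
tcp_rot: [-3.141, 0.0, 1.571]
ft_force: [1.1, 0.6, 0.2]
width: 0.0855
finger_force: 0.0
```

```bash
python3 - <<'E'
from h import *
s=r.state();print(s["time_s"],s["tcp_pos"])
ci=r.camera_info("wrist");im=r.get_image("wrist");cv2.imwrite("pics/w9.png",im[:,:,::-1])
M=masks(im); print("pink stack",fit(ci,M["pink"],[.447,.266],BASE+pot(.035),win=110))
E
```

```text
19.9333 [0.4471349  0.26596883 0.15890822]
pink stack (array([0.44842706, 0.26705011]), np.float64(0.9661396390093746))
```

Emit:
move_arm:
  steps:
    - {"claw": 1,"x": 25,"y": -25,"z": 0,"wx": 0,"wy": 0,"wz": 0}
    - {"claw": 1,"x": 50,"y": -50,"z": 0,"wx": 0,"wy": 0,"wz": 0}
    - {"claw": 0.6,"x": 75,"y": -75,"z": 0,"wx": 0,"wy": 0,"wz": 0}
    - {"claw": 0.6,"x": 100,"y": -100,"z": 0,"wx": 0,"wy": 0,"wz": 0}
    - {"claw": 0.6,"x": 125,"y": -125,"z": 0,"wx": 0,"wy": 0,"wz": 0}
    - {"claw": 0.6,"x": 150,"y": -150,"z": 0,"wx": 0,"wy": 0,"wz": 0}
    - {"claw": 0.6,"x": 173,"y": -167,"z": -5,"wx": 0,"wy": 0,"wz": 0}
    - {"claw": 0.6,"x": 173,"y": -167,"z": -25,"wx": 0,"wy": 0,"wz": 0}
    - {"claw": 0.6,"x": 173,"y": -167,"z": -40,"wx": 0,"wy": 0,"wz": 0}
    - {"claw": 0.6,"x": 173,"y": -167,"z": -40,"wx": 0,"wy": 0,"wz": 0}

```text
time_s: 20.82
tcp_pos: [0.6188, 0.0984, 0.1142]
tcp_rot: [-3.136, 0.0, 1.57]
ft_force: [-0.8, -0.1, -0.2]
width: 0.051
finger_force: 0.0
```

```bash
python3 - <<'E'
from h import *
s=r.state();print(s["time_s"],s["tcp_pos"],s["width"])
ci=r.camera_info("wrist");im=r.get_image("wrist");cv2.imwrite("pics/w10.png",im[:,:,::-1])
M=masks(im); print("green lid",fit(ci,M["green"],[.6205,.099],lid(0),win=110), blobs(M["green"],300))
h=cv2.cvtColor(im,cv2.COLOR_RGB2HSV); k=(h[...,0]>10)&(h[...,0]<28)&(h[...,1]>140)&(h[...,2]>150)
for b in blobs(k,30): print("knob top?",b,ray(ci,*b[0],.034))
E
```

```text
20.8167 [0.61875203 0.09841791 0.11423231] 0.05098037338836668
green lid (array([0.62095707, 0.0992837 ]), np.float64(0.9387129724208376)) [([187.5, 265.4], [232, 155, 68, 68, 3025])]
knob top? ([190.1, 266.1], [261, 189, 12, 3, 31]) [0.62153161 0.10566054]
```

View pics/w10.png

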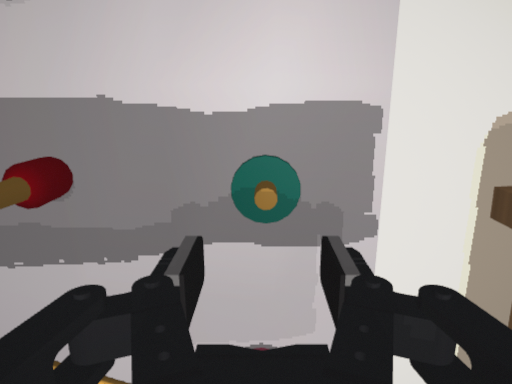

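The green lid is centred between the fingers (col 266, row 188) with the knob upright. Descending.

Emit:
move_arm:
  steps:
    - {"claw": 0.6,"x": 1,"y": 0.5,"z": -30,"wx": 0,"wy": 0,"wz": 0}
    - {"claw": 0.6,"x": 1,"y": 0.5,"z": -60,"wx": 0,"wy": 0,"wz": 0}
    - {"claw": 0.6,"x": 1,"y": 0.5,"z": -80,"wx": 0,"wy": 0,"wz": 0}
    - {"claw": 0.6,"x": 1,"y": 0.5,"z": -95,"wx": 0,"wy": 0,"wz": 0}
    - {"claw": 0.6,"x": 1,"y": 0.5,"z": -95,"wx": 0,"wy": 0,"wz": 0}
    - {"claw": 0.6,"x": 1,"y": 0.5,"z": -95,"wx": 0,"wy": 0,"wz": 0}
    - {"claw": 0.6,"x": 1,"y": 0.5,"z": -95,"wx": 0,"wy": 0,"wz": 0}

```text
time_s: 21.45
tcp_pos: [0.6227, 0.0999, 0.0246]
tcp_rot: [3.139, -0.0, 1.571]
ft_force: [-0.5, 0.2, 0.6]
width: 0.0512
finger_force: 0.0
```

Emit:
move_arm:
  steps:
    - {"claw": 0.6,"x": -1,"y": 0,"z": -5,"wx": 0,"wy": 0,"wz": 0}
    - {"claw": 0.6,"x": -1,"y": 0,"z": -9,"wx": 0,"wy": 0,"wz": 0}
    - {"claw": 0.6,"x": -1,"y": 0,"z": -9,"wx": 0,"wy": 0,"wz": 0}
    - {"claw": 0.6,"x": -1,"y": 0,"z": -9,"wx": 0,"wy": 0,"wz": 0}

```text
time_s: 21.78
tcp_pos: [0.6205, 0.0996, 0.0139]
tcp_rot: [-3.142, 0.0, 1.571]
ft_force: [0.1, 0.3, -1.0]
width: 0.0511
finger_force: 0.0
```

Emit:
move_arm:
  steps:
    - {"claw": 0.1,"x": 0,"y": 0,"z": 0,"wx": 0,"wy": 0,"wz": 0}
    - {"claw": 0.1,"x": 0,"y": 0,"z": 0,"wx": 0,"wy": 0,"wz": 0}
    - {"claw": 0.1,"x": 0,"y": 0,"z": 0,"wx": 0,"wy": 0,"wz": 0}
    - {"claw": 0.1,"x": 0,"y": 0,"z": 0,"wx": 0,"wy": 0,"wz": 0}
    - {"claw": 0.1,"x": 0,"y": 0,"z": 0,"wx": 0,"wy": 0,"wz": 0}
    - {"claw": 0.1,"x": 0,"y": 0,"z": 0,"wx": 0,"wy": 0,"wz": 0}
    - {"claw": 0.1,"x": 0,"y": 0,"z": 0,"wx": 0,"wy": 0,"wz": 0}
  force: 25

```text
time_s: 22.37
tcp_pos: [0.6207, 0.0996, 0.014]
tcp_rot: [3.141, 0.0, 1.571]
ft_force: [-1.2, 0.5, 2.7]
width: 0.0147
finger_force: 24.5
```

Knob gripped. Lift and carry it to the green stack.

Emit:
move_arm:
  steps:
    - {"claw": 0.1,"x": 0,"y": 0,"z": 5,"wx": 0,"wy": 0,"wz": 0}
    - {"claw": 0.1,"x": 0,"y": 0,"z": 20,"wx": 0,"wy": 0,"wz": 0}
    - {"claw": 0.1,"x": 0,"y": 0,"z": 50,"wx": 0,"wy": 0,"wz": 0}
    - {"claw": 0.1,"x": 0,"y": 0,"z": 85,"wx": 0,"wy": 0,"wz": 0}
    - {"claw": 0.1,"x": 0,"y": 10,"z": 115,"wx": 0,"wy": 0,"wz": 0}
    - {"claw": 0.1,"x": 2,"y": 40,"z": 120,"wx": 0,"wy": 0,"wz": 0}
    - {"claw": 0.1,"x": 4,"y": 75,"z": 120,"wx": 0,"wy": 0,"wz": 0}
    - {"claw": 0.1,"x": 5,"y": 110,"z": 120,"wx": 0,"wy": 0,"wz": 0}
    - {"claw": 0.1,"x": 6,"y": 140,"z": 120,"wx": 0,"wy": 0,"wz": 0}

```text
time_s: 23.12
tcp_pos: [0.6264, 0.2416, 0.1344]
tcp_rot: [3.141, -0.0, 1.571]
ft_force: [0.5, -1.1, -0.4]
width: 0.0153
finger_force: 24.4
```

Emit:
move_arm:
  steps:
    - {"claw": 0.1,"x": 0,"y": 20,"z": 0,"wx": 0,"wy": 0,"wz": 0}
    - {"claw": 0.1,"x": 0,"y": 32,"z": 0,"wx": 0,"wy": 0,"wz": 0}
    - {"claw": 0.1,"x": 0,"y": 32,"z": 0,"wx": 0,"wy": 0,"wz": 0}
    - {"claw": 0.1,"x": 0,"y": 32,"z": 0,"wx": 0,"wy": 0,"wz": 0}
    - {"claw": 0.1,"x": 0,"y": 32,"z": 0,"wx": 0,"wy": 0,"wz": 0}

```text
time_s: 23.53
tcp_pos: [0.6266, 0.2704, 0.1338]
tcp_rot: [-3.141, 0.001, 1.57]
ft_force: [0.2, 0.1, -1.2]
width: 0.0153
finger_force: 24.4
```

```bash
python3 - <<'E'
from h import *
s=r.state();tp=s["tcp_pos"];print(s["time_s"],tp,s["tcp_rot"],s["width"])
ci=r.camera_info("wrist");im=r.get_image("wrist");cv2.imwrite("pics/w11.png",im[:,:,::-1])
M=masks(im); print(blobs(M["green"],300))
print("base",fit(ci,M["green"],[.627,.2715],BASE+pot(.035),tp[:2],lid(tp[2]-.014),win=120))
E
```

```text
23.5333 [0.6265729  0.27044367 0.13375071] [-3.14124938e+00  5.98162040e-04  1.57001326e+00] 0.015313049763811702
[([191.8, 261.7], [207, 134, 111, 124, 9220]), ([291.7, 261.7], [244, 282, 37, 16, 308])]
base (array([0.62673082, 0.2713981 ]), np.float64(0.7607026675341575))
```

View pics/w11.png

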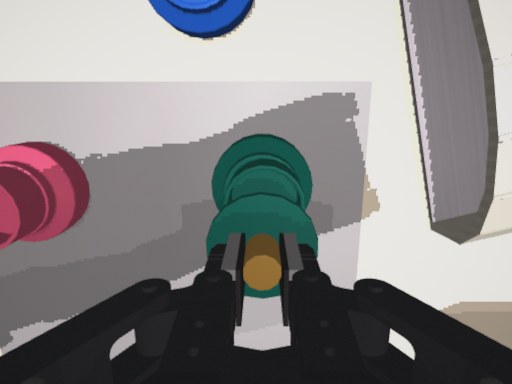

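The lid is held level by its knob (col 262) and centred over the stack (col 262). Lowering.

Emit:
move_arm:
  steps:
    - {"claw": 0.1,"x": 0.5,"y": 0,"z": -20,"wx": 0,"wy": 0,"wz": 0}
    - {"claw": 0.1,"x": 0.5,"y": 0,"z": -38,"wx": 0,"wy": 0,"wz": 0}
    - {"claw": 0.1,"x": 0.5,"y": 0,"z": -46,"wx": 0,"wy": 0,"wz": 0}
    - {"claw": 0.1,"x": 0.5,"y": 0,"z": -50,"wx": 0,"wy": 0,"wz": 0}
    - {"claw": 0.1,"x": 0.5,"y": 0,"z": -53,"wx": 0,"wy": 0,"wz": 0}
    - {"claw": 0.1,"x": 0.5,"y": 0,"z": -53,"wx": 0,"wy": 0,"wz": 0}
    - {"claw": 0.1,"x": 0.5,"y": 0,"z": -53,"wx": 0,"wy": 0,"wz": 0}

```text
time_s: 24.17
tcp_pos: [0.6276, 0.2716, 0.0816]
tcp_rot: [3.141, -0.0, 1.571]
ft_force: [0.2, -0.1, -0.1]
width: 0.0147
finger_force: 24.5
```

Emit:
move_arm:
  steps:
    - {"claw": 0.1,"x": 0,"y": 0,"z": -1,"wx": 0,"wy": 0,"wz": 0}
    - {"claw": 0.1,"x": 0,"y": 0,"z": -2,"wx": 0,"wy": 0,"wz": 0}
    - {"claw": 0.1,"x": 0,"y": 0,"z": -2,"wx": 0,"wy": 0,"wz": 0}

```text
time_s: 24.42
tcp_pos: [0.6272, 0.2717, 0.0791]
tcp_rot: [3.141, -0.0, 1.571]
ft_force: [0.3, 1.0, -0.3]
width: 0.0148
finger_force: 24.5
```

Emit:
move_arm:
  steps:
    - {"claw": 0.1,"x": 0,"y": 0,"z": -1,"wx": 0,"wy": 0,"wz": 0}
    - {"claw": 0.1,"x": 0,"y": 0,"z": -1.5,"wx": 0,"wy": 0,"wz": 0}
    - {"claw": 0.1,"x": 0,"y": 0,"z": -1.5,"wx": 0,"wy": 0,"wz": 0}

```text
time_s: 24.67
tcp_pos: [0.6274, 0.2717, 0.0777]
tcp_rot: [3.141, -0.0, 1.571]
ft_force: [0.5, 0.2, 2.4]
width: 0.0152
finger_force: 24.8
```

Emit:
move_arm:
  steps:
    - {"claw": 0.1,"x": 0,"y": 0,"z": -0.5,"wx": 0,"wy": 0,"wz": 0}
    - {"claw": 0.1,"x": 0,"y": 0,"z": -0.5,"wx": 0,"wy": 0,"wz": 0}

```text
time_s: 24.83
tcp_pos: [0.6274, 0.2718, 0.0776]
tcp_rot: [3.14, -0.0, 1.571]
ft_force: [-1.1, -0.4, 5.9]
width: 0.0144
finger_force: 25.2
```

Seated at 77.7 mm (78 expected). Release, retreat and head for the pink lid.

Emit:
move_arm:
  steps:
    - {"claw": 0.6,"x": 0,"y": 0,"z": 0.5,"wx": 0,"wy": 0,"wz": 0}
    - {"claw": 0.6,"x": 0,"y": 0,"z": 0.5,"wx": 0,"wy": 0,"wz": 0}
    - {"claw": 0.6,"x": 0,"y": 0,"z": 0.5,"wx": 0,"wy": 0,"wz": 0}
    - {"claw": 0.6,"x": 0,"y": 0,"z": 0.5,"wx": 0,"wy": 0,"wz": 0}
    - {"claw": 0.6,"x": 0,"y": 0,"z": 15,"wx": 0,"wy": 0,"wz": 0}
    - {"claw": 0.6,"x": 0,"y": 0,"z": 45,"wx": 0,"wy": 0,"wz": 0}
    - {"claw": 0.6,"x": 0,"y": 0,"z": 80,"wx": 0,"wy": 0,"wz": 0}
    - {"claw": 0.6,"x": 0,"y": 0,"z": 80,"wx": 0,"wy": 0,"wz": 0}

```text
time_s: 25.5
tcp_pos: [0.6301, 0.2727, 0.1636]
tcp_rot: [3.133, -0.003, 1.571]
ft_force: [1.9, 0.3, 0.5]
width: 0.0511
finger_force: 0.0
```

```bash
python3 - <<'E'
from h import *
s=r.state();print(s["time_s"],s["tcp_pos"],s["width"])
ci=r.camera_info("wrist");im=r.get_image("wrist");cv2.imwrite("pics/w12.png",im[:,:,::-1])
M=masks(im); print("green",fit(ci,M["green"],[.627,.2715],BASE+pot(.035)+lid(.064),win=110))
E
```

```text
25.5 [0.63010604 0.27267921 0.16360149] 0.05111937489201287
green (array([0.62695266, 0.2718816 ]), np.float64(0.9643159379407616))
```

View pics/w12.png

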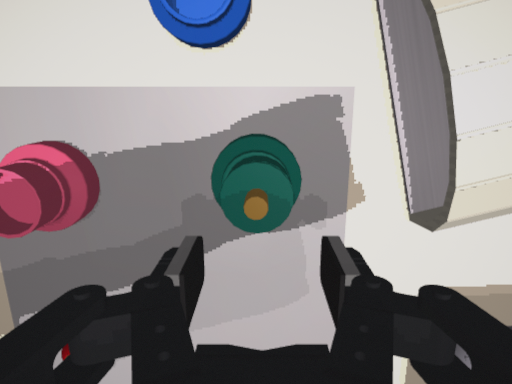

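Emit:
move_arm:
  steps:
    - {"claw": 0.6,"x": 0,"y": -30,"z": 0,"wx": 0,"wy": 0,"wz": 0}
    - {"claw": 0.6,"x": -2,"y": -65,"z": 0,"wx": 0,"wy": 0,"wz": 0}
    - {"claw": 0.6,"x": -4,"y": -100,"z": 0,"wx": 0,"wy": 0,"wz": 0}
    - {"claw": 0.6,"x": -5,"y": -135,"z": 0,"wx": 0,"wy": 0,"wz": 0}
    - {"claw": 0.6,"x": -6,"y": -170,"z": 0,"wx": 0,"wy": 0,"wz": 0}
    - {"claw": 0.6,"x": -7,"y": -205,"z": 0,"wx": 0,"wy": 0,"wz": 0}
    - {"claw": 0.6,"x": -8,"y": -240,"z": 0,"wx": 0,"wy": 0,"wz": 0}
    - {"claw": 0.6,"x": -9,"y": -275,"z": 0,"wx": 0,"wy": 0,"wz": 0}
    - {"claw": 0.6,"x": -10,"y": -310,"z": -10,"wx": 0,"wy": 0,"wz": 0}
    - {"claw": 0.6,"x": -10,"y": -338,"z": -25,"wx": 0,"wy": 0,"wz": 0}

```text
time_s: 26.38
tcp_pos: [0.6173, -0.069, 0.132]
tcp_rot: [3.14, 0.001, 1.57]
ft_force: [0.2, -0.2, -0.1]
width: 0.0514
finger_force: 0.0
```

Emit:
move_arm:
  steps:
    - {"claw": 0.6,"x": 0,"y": 0,"z": -15,"wx": 0,"wy": 0,"wz": 0}
    - {"claw": 0.6,"x": 0,"y": 0,"z": -15,"wx": 0,"wy": 0,"wz": 0}
    - {"claw": 0.6,"x": 0,"y": 0,"z": -15,"wx": 0,"wy": 0,"wz": 0}
    - {"claw": 0.6,"x": 0,"y": 0,"z": -15,"wx": 0,"wy": 0,"wz": 0}

```text
time_s: 26.72
tcp_pos: [0.6171, -0.0656, 0.1171]
tcp_rot: [-3.141, -0.0, 1.572]
ft_force: [-0.4, -0.2, 0.4]
width: 0.0513
finger_force: 0.0
```

```bash
python3 - <<'E'
from h import *
s=r.state();print(s["time_s"],s["tcp_pos"],s["width"])
ci=r.camera_info("wrist");im=r.get_image("wrist");cv2.imwrite("pics/w13.png",im[:,:,::-1])
M=masks(im); print("pink lid",fit(ci,M["pink"],[.617,-.0665],lid(0),win=110),blobs(M["pink"],300))
E
```

```text
26.7167 [ 0.61708329 -0.06556594  0.11706583] 0.05132316050684291
pink lid (array([ 0.6172464 , -0.06664851]), np.float64(0.9544621826746925)) [([188.9, 261.2], [227, 157, 69, 67, 3049])]
```

The green stack is closed and level (lid at col 257, row 195; IoU 0.964). The pink lid is under the gripper, so I'm descending.

Emit:
move_arm:
  steps:
    - {"claw": 0.6,"x": 0,"y": 0,"z": -30,"wx": 0,"wy": 0,"wz": 0}
    - {"claw": 0.6,"x": 0,"y": 0,"z": -60,"wx": 0,"wy": 0,"wz": 0}
    - {"claw": 0.6,"x": 0,"y": 0,"z": -80,"wx": 0,"wy": 0,"wz": 0}
    - {"claw": 0.6,"x": 0,"y": 0,"z": -92,"wx": 0,"wy": 0,"wz": 0}
    - {"claw": 0.6,"x": 0,"y": 0,"z": -92,"wx": 0,"wy": 0,"wz": 0}
    - {"claw": 0.6,"x": 0,"y": 0,"z": -92,"wx": 0,"wy": 0,"wz": 0}
    - {"claw": 0.6,"x": 0,"y": 0,"z": -92,"wx": 0,"wy": 0,"wz": 0}

```text
time_s: 27.35
tcp_pos: [0.6184, -0.0663, 0.0265]
tcp_rot: [3.139, 0.001, 1.571]
ft_force: [1.0, -0.1, -0.2]
width: 0.0513
finger_force: 0.0
```

Emit:
move_arm:
  steps:
    - {"claw": 0.6,"x": 0,"y": 0,"z": -6,"wx": 0,"wy": 0,"wz": 0}
    - {"claw": 0.6,"x": 0,"y": 0,"z": -11,"wx": 0,"wy": 0,"wz": 0}
    - {"claw": 0.6,"x": 0,"y": 0,"z": -11,"wx": 0,"wy": 0,"wz": 0}
    - {"claw": 0.6,"x": 0,"y": 0,"z": -11,"wx": 0,"wy": 0,"wz": 0}

```text
time_s: 27.68
tcp_pos: [0.6169, -0.0664, 0.0137]
tcp_rot: [-3.141, -0.0, 1.571]
ft_force: [-0.0, -0.5, 0.6]
width: 0.0513
finger_force: 0.0
```

Emit:
move_arm:
  steps:
    - {"claw": 0.1,"x": 0,"y": 0,"z": 0,"wx": 0,"wy": 0,"wz": 0}
    - {"claw": 0.1,"x": 0,"y": 0,"z": 0,"wx": 0,"wy": 0,"wz": 0}
    - {"claw": 0.1,"x": 0,"y": 0,"z": 0,"wx": 0,"wy": 0,"wz": 0}
    - {"claw": 0.1,"x": 0,"y": 0,"z": 0,"wx": 0,"wy": 0,"wz": 0}
    - {"claw": 0.1,"x": 0,"y": 0,"z": 0,"wx": 0,"wy": 0,"wz": 0}
    - {"claw": 0.1,"x": 0,"y": 0,"z": 0,"wx": 0,"wy": 0,"wz": 0}
    - {"claw": 0.1,"x": 0,"y": 0,"z": 0,"wx": 0,"wy": 0,"wz": 0}
  force: 25

```text
time_s: 28.27
tcp_pos: [0.6172, -0.0664, 0.014]
tcp_rot: [3.141, 0.0, 1.571]
ft_force: [0.3, -0.3, 2.8]
width: 0.0152
finger_force: 24.6
```

Emit:
move_arm:
  steps:
    - {"claw": 0.1,"x": 0,"y": 0,"z": 5,"wx": 0,"wy": 0,"wz": 0}
    - {"claw": 0.1,"x": 0,"y": 0,"z": 20,"wx": 0,"wy": 0,"wz": 0}
    - {"claw": 0.1,"x": 0,"y": 0,"z": 50,"wx": 0,"wy": 0,"wz": 0}
    - {"claw": 0.1,"x": 0,"y": 0,"z": 85,"wx": 0,"wy": 0,"wz": 0}
    - {"claw": 0.1,"x": -5,"y": 10,"z": 118,"wx": 0,"wy": 0,"wz": 0}
    - {"claw": 0.1,"x": -20,"y": 40,"z": 122,"wx": 0,"wy": 0,"wz": 0}
    - {"claw": 0.1,"x": -36,"y": 70,"z": 122,"wx": 0,"wy": 0,"wz": 0}
    - {"claw": 0.1,"x": -52,"y": 102,"z": 122,"wx": 0,"wy": 0,"wz": 0}
    - {"claw": 0.1,"x": -68,"y": 134,"z": 122,"wx": 0,"wy": 0,"wz": 0}
    - {"claw": 0.1,"x": -84,"y": 166,"z": 122,"wx": 0,"wy": 0,"wz": 0}

```text
time_s: 29.1
tcp_pos: [0.532, 0.1008, 0.1361]
tcp_rot: [3.142, -0.0, 1.57]
ft_force: [0.6, 0.3, -0.9]
width: 0.0147
finger_force: 24.5
```

Emit:
move_arm:
  steps:
    - {"claw": 0.1,"x": -16,"y": 32,"z": 0,"wx": 0,"wy": 0,"wz": 0}
    - {"claw": 0.1,"x": -32,"y": 64,"z": 0,"wx": 0,"wy": 0,"wz": 0}
    - {"claw": 0.1,"x": -48,"y": 96,"z": 0,"wx": 0,"wy": 0,"wz": 0}
    - {"claw": 0.1,"x": -64,"y": 125,"z": 0,"wx": 0,"wy": 0,"wz": 0}
    - {"claw": 0.1,"x": -77,"y": 150,"z": 0,"wx": 0,"wy": 0,"wz": 0}
    - {"claw": 0.1,"x": -85,"y": 167,"z": 0,"wx": 0,"wy": 0,"wz": 0}
    - {"claw": 0.1,"x": -85,"y": 167,"z": 0,"wx": 0,"wy": 0,"wz": 0}
    - {"claw": 0.1,"x": -85,"y": 167,"z": 0,"wx": 0,"wy": 0,"wz": 0}
    - {"claw": 0.1,"x": -85,"y": 167,"z": 0,"wx": 0,"wy": 0,"wz": 0}

```text
time_s: 29.85
tcp_pos: [0.4482, 0.2663, 0.1359]
tcp_rot: [3.142, 0.0, 1.571]
ft_force: [-0.1, 0.1, -1.2]
width: 0.0146
finger_force: 24.5
```

```bash
python3 - <<'E'
from h import *
s=r.state();tp=s["tcp_pos"];print(s["time_s"],tp,s["tcp_rot"],s["width"])
ci=r.camera_info("wrist");im=r.get_image("wrist");cv2.imwrite("pics/w14.png",im[:,:,::-1])
M=masks(im); print(blobs(M["pink"],300))
print("base",fit(ci,M["pink"],[.4478,.2665],BASE+pot(.035),tp[:2],lid(tp[2]-.014),win=120))
E
```

```text
29.85 [0.44821192 0.26628809 0.13588186] [3.14150365e+00 3.08727308e-04 1.57093359e+00] 0.014567525239346473
[([193.2, 261.3], [206, 137, 112, 121, 9086]), ([290.8, 262.2], [244, 281, 37, 17, 338]), ([340.9, 272.5], [258, 332, 32, 18, 409])]
base (array([0.44811689, 0.26549098]), np.float64(0.7644644512114391))
```

The blob geometry matches the green-lid case and the lid is centred, so I'm lowering the same way.

Emit:
move_arm:
  steps:
    - {"claw": 0.1,"x": 0,"y": 0,"z": -20,"wx": 0,"wy": 0,"wz": 0}
    - {"claw": 0.1,"x": 0,"y": 0,"z": -38,"wx": 0,"wy": 0,"wz": 0}
    - {"claw": 0.1,"x": 0,"y": 0,"z": -48,"wx": 0,"wy": 0,"wz": 0}
    - {"claw": 0.1,"x": 0,"y": 0,"z": -52,"wx": 0,"wy": 0,"wz": 0}
    - {"claw": 0.1,"x": 0,"y": 0,"z": -55,"wx": 0,"wy": 0,"wz": 0}
    - {"claw": 0.1,"x": 0,"y": 0,"z": -55,"wx": 0,"wy": 0,"wz": 0}
    - {"claw": 0.1,"x": 0,"y": 0,"z": -55,"wx": 0,"wy": 0,"wz": 0}

```text
time_s: 30.48
tcp_pos: [0.4486, 0.2666, 0.0814]
tcp_rot: [3.141, -0.0, 1.57]
ft_force: [1.1, -0.4, -0.9]
width: 0.0151
finger_force: 24.5
```

Emit:
move_arm:
  steps:
    - {"claw": 0.1,"x": 0,"y": 0,"z": -1,"wx": 0,"wy": 0,"wz": 0}
    - {"claw": 0.1,"x": 0,"y": 0,"z": -2,"wx": 0,"wy": 0,"wz": 0}
    - {"claw": 0.1,"x": 0,"y": 0,"z": -2,"wx": 0,"wy": 0,"wz": 0}

```text
time_s: 30.73
tcp_pos: [0.4482, 0.2667, 0.0791]
tcp_rot: [3.141, -0.0, 1.571]
ft_force: [-0.0, -0.1, -0.6]
width: 0.0152
finger_force: 24.5
```

Emit:
move_arm:
  steps:
    - {"claw": 0.1,"x": 0,"y": 0,"z": -1,"wx": 0,"wy": 0,"wz": 0}
    - {"claw": 0.1,"x": 0,"y": 0,"z": -1,"wx": 0,"wy": 0,"wz": 0}

```text
time_s: 30.9
tcp_pos: [0.448, 0.2667, 0.0778]
tcp_rot: [3.142, -0.0, 1.571]
ft_force: [0.1, 0.3, -0.8]
width: 0.0147
finger_force: 24.5
```

Emit:
move_arm:
  steps:
    - {"claw": 0.1,"x": 0,"y": 0,"z": -1,"wx": 0,"wy": 0,"wz": 0}
    - {"claw": 0.1,"x": 0,"y": 0,"z": -1,"wx": 0,"wy": 0,"wz": 0}

```text
time_s: 31.07
tcp_pos: [0.4482, 0.2668, 0.0775]
tcp_rot: [3.141, -0.0, 1.571]
ft_force: [-1.9, -0.9, 7.4]
width: 0.0144
finger_force: 25.3
```

Contact at 77.5 mm means it is seated. Release, retreat and back the arm off for a full view.

Emit:
move_arm:
  steps:
    - {"claw": 0.6,"x": 0,"y": 0,"z": 0.5,"wx": 0,"wy": 0,"wz": 0}
    - {"claw": 0.6,"x": 0,"y": 0,"z": 0.5,"wx": 0,"wy": 0,"wz": 0}
    - {"claw": 0.6,"x": 0,"y": 0,"z": 0.5,"wx": 0,"wy": 0,"wz": 0}
    - {"claw": 0.6,"x": 0,"y": 0,"z": 0.5,"wx": 0,"wy": 0,"wz": 0}
    - {"claw": 0.6,"x": 0,"y": 0,"z": 15,"wx": 0,"wy": 0,"wz": 0}
    - {"claw": 0.6,"x": 0,"y": 0,"z": 45,"wx": 0,"wy": 0,"wz": 0}
    - {"claw": 0.6,"x": 0,"y": 0,"z": 80,"wx": 0,"wy": 0,"wz": 0}
    - {"claw": 0.6,"x": 0,"y": 0,"z": 110,"wx": 0,"wy": 0,"wz": 0}
    - {"claw": 0.6,"x": 0,"y": 0,"z": 130,"wx": 0,"wy": 0,"wz": 0}
    - {"claw": 0.6,"x": 0,"y": 0,"z": 130,"wx": 0,"wy": 0,"wz": 0}

```text
time_s: 31.9
tcp_pos: [0.4502, 0.2676, 0.2111]
tcp_rot: [3.135, -0.003, 1.571]
ft_force: [0.8, -0.2, 0.5]
width: 0.051
finger_force: 0.0
```

```bash
python3 - <<'E'
from h import *
s=r.state();print(s["time_s"],s["tcp_pos"],s["width"])
ci=r.camera_info("wrist");im=r.get_image("wrist");sc=r.get_image("scene")
M=masks(im); print("pink",fit(ci,M["pink"],[.448,.2665],BASE+pot(.035)+lid(.064),win=110),"green",fit(ci,M["green"],[.627,.2718],BASE+pot(.035)+lid(.064),win=110))
cv2.imwrite("pics/f.png",np.hstack([cv2.resize(im,(400,300)),cv2.resize(sc[60:360,60:460],(400,300))])[:,:,::-1])
E
```

```text
31.9 [0.45021431 0.26759754 0.21105661] 0.05102452751704429
pink (array([0.44801627, 0.2670341 ]), np.float64(0.9554948272496584)) green (array([0.6269965 , 0.27186036]), np.float64(0.9527186761229315))
```

View pics/f.png

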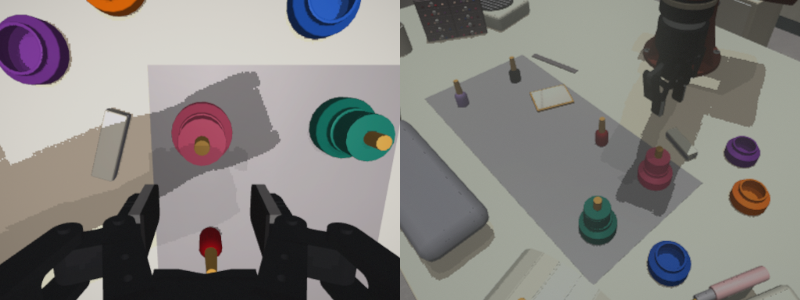

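Both stacks are complete, colour-matched and level: pink at (col 655, row 165) and green at (col 598, row 215) in the scene half. All three bottles are standing, the palette is bare and the gripper is clear.

```bash
python3 -c "from bench import r; print(r.sign_off())"
```

```text
the job is handed in; nothing more can be done
None
```

I swapped the middle pots so each is seated in the base of its own colour, closed both stacks with their matching lids, and handed the job in at about 32 s; the base pots were not moved and the polish bottles are still standing.

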